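# Close the module case and stow it under the riser

### The arm

A 7-joint arm with a two-finger parallel gripper is mounted at the origin on a cart in front of the work surface, level with it; the furniture and walls round the work are solid. World frame = base frame: x ahead of the robot, y to its left, z up, the work surface at z = 0. Lengths are in m, angles in rad, forces in N, time in s.
With the tool pointing down it reaches from about 0.35 to 0.9 m from the base axis. Payload 7.2 kg.
Tool frame: the origin (TCP) lies at the very end of the fingers, on their centre line; the grasp point (between the pads) lies 19 mm behind it; z points along the fingers, x is the direction in which the jaws open and shut, and the axes are right-handed (so a half turn about z gives the same grasp; the last joint's range is limited). The gripper opens to 88 mm and grips with 3 to 60 N. Pads are 20 mm wide; open, the fingers measure 115 mm over their backs; the gripper's body (75 mm by 178 mm) begins 61 mm behind the grasp point.
Start: joints at [-1.209, 0.411, -0.013, 1.596, 0.006, 1.134, -0.082], TCP at [0.26, 0.568, 0.197] pointing down, gripper open.
Joint ranges: [-2.95, 2.95], [-0.29, 1.99], [-1.47, 1.44], [0.14, 2.54], [-1.03, 4.17], [0.13, 1.85], [-2.86, 2.86]. Speed limits (rad/s): [2.39, 2.39, 3.01, 3.01, 3.14, 3.14, 3.14].

### API

Orientations are given as a unit quaternion [x, y, z, w].
In Python, from workcell import manip gives the robot as it stands.
- The arm moves only by the tool play_rows, never from a script. Its arguments are lists of equal length, an entry for each row: "offset": the shift along the tool's x, y, z in cm, a list of three; "twist": the turn, a rotation vector about the tool's x, y, z in rad, a list of three; "jaw": the gripper's target within -1 to 1 (shut at 1, half-way at 0, fully open at -1). In form: {"offset": [[dx, dy, dz], ...], "twist": [[ax, ay, az], ...], "jaw": [jaw, ...]}. A call has 1 to 20 rows; each row is the pose to reach, as a shift and turn from the pose commanded when the call began, along the tool's axes at that moment; what a row does not reach only later rows make up. A row lasts 1/12 s, in which the tool goes at most 41.7 mm and 7.16 degrees, less where a joint would pass 70% of its speed; a pose out of reach is approached as far as the arm can. A call with a gripper value outside its range is refused whole. The fingers move at their own pace and stop on an object; "squeeze" is the grip in N (left out, the last holds). Time passes only in rows, so rows that repeat a pose let the fingers close. It gives the time, the measured TCP pose, the force and the opening at its end, in the units of the state.
- manip.sense(): the state, without advancing time (a new reading comes with each control period).
- manip.camera(name): name is "scene" or "side" or "wrist"; returns a dict with "pixels" (480x640x3 uint8, blue, green, red), "K" (3x3 intrinsics, pixels), "extrinsics" (4x4, takes a point from camera to world coordinates); the wrist camera has in their place "mount" (4x4, takes a point from camera to tool coordinates, whose origin is the TCP and whose axes are the tool frame's). Camera axes: x right, y up, looking along -z (the intrinsics and any distortion apply to the point x, -y, -z); pixel columns grow to the right and rows downward; lengths in m; the calibration is good to about 2 mm. A picture is of the moment at which its call begins: read the wrist's pose just before it. There is no depth.
- manip.finish_job(): hands the job in, once; it reports no verdict.
Trained networks look in a picture, given as the dict that the camera call returned (one of the last four; its "shot" number tells which), for a name from the list of things; names that differ only in an ending like _2 or _b are one class to them, and where a whole thing is asked for, a point or a joint stands for the part that bears it (a point fixed in the world has none). Each returns a list of dicts, best first, with "confidence" (0 to 1); they miss things now and then, are a little off and sometimes report something else, mostly with a low value. They report only what shows in the picture. A call takes as long as a camera call. They do not tell look-alikes from the thing itself.
- manip.spot_in(picture, name): "pixel" ([column, row] in pixels, amid what is visible of it).
The state is a dict: "time_s": time; "joint_positions": joint angles; "joint_vel": joint speeds; "tau": joint torques, N m; "eef_pos": TCP position; "orientation": TCP orientation; "ft_force": force on the tool from outside, world axes, zero at the start; "moment": the same for the moment, N m; "width": finger opening in m.
Only numpy, scipy, OpenCV 4.12 (cv2) and the standard library are available. Lean on these libraries where they do the work, as an engineer would, in place of code of your own. Each camera call takes 0.05 s, during which the arm holds its last target.

### The job

Close the open module case with the cover plate that fits it, pressing the plate down until it sits level and fully home on its ledge, and only then slide the case, rear end first, into the bay under the white instrument riser until it meets the stop at the back. The cover must never touch the riser; leave the other cover and everything else on the bench and on the riser as they are.

Things in the scene. Friction and masses are not known exactly. Their poses are not given: they have to be found in the camera images.
- cover_short_grip (a point): Centre of the grip rib of the cover that fits: flat steel plate 118 (x) x 86 (y) x 5 mm, 0.12 kg, lying rib up. The upright black rib stands across its middle, along y: 12 mm thick (x), 50 mm long (y), top 25 mm above the plate's underside. This point: middle of the plate, 15 mm above the underside; z up. Either way round fits.
- cover_short_base (a point): Middle of the underside of the same cover plate; same axes.
- cover_long_grip (a point): The same point of the other cover plate: same look, width, thickness and rib, but 146 mm long, too long for the module. Not to be used.
- module_center (a point): Centre of the module case, a loose open aluminium box 140 (x) x 108 (y) x 38 mm high on the bench, 0.4 kg, which slides on the bench. Point at its middle, 19 mm above the bench; x points to its rear end, z up. Its recess for the cover is 123 x 91 mm; the rim flares 5 mm wider all round over the top 6 mm. With the cover home the rib's top is 47 mm above the bench.
- module_seat (a point): Middle of the recess at the height of its ledge, 22 mm above the bench (axes as the module): the cover's underside belongs here. Four white pillars, 10 mm across, at x +-46, y +-30 mm, stand 5 to 9 mm above the ledge, unequally; each gives way at about 4 N and stays where pushed. A cover laid in rests proud on them until pressed down, one end, then the other.
- module_lug (a point): Centre of the module's black pull lug on its front end (local -x side): block 28 mm wide (y), reaching from the front face 33 mm out (x), 6 to 44 mm above the bench; this point is 86 mm in front of the module's middle and 25 mm above the bench. It can be gripped across its width from above to steer and push the module.
- module_rear (a point): Centre of the module's rear face, 70 mm behind its middle, 20 mm above the bench; x points out of the rear.
- riser: White instrument riser fixed on the bench: top plate 160 (y) x 120 (x) mm, 8 mm thick, underside 53 mm and top 61 mm above the bench, on two side walls with 128 mm clear between them and a stop wall at the back. Origin on the bench under its middle; x points into the bay, whose mouth is at local x = -60 mm, z up.
- bay_stop (a point): Centre of the front face of the stop wall at the back of the bay (riser local x = +52 mm), 20 mm above the bench; x points into the bay (away from the mouth). With the module home its front 28 mm and the lug stand out of the bay.
- meter: Bystander, loose: grey handheld meter, 144 x 69 x 26 mm, lying flat on top of the riser. Origin under its middle.
- dropper: Bystander, loose: dropper bottle, 32 mm across, 94 mm tall, standing to the left of the riser. Origin under its middle.
- holder: Bystander, loose: black post holder, 36 x 25 x 50 mm, standing right of the bay mouth. Origin under its middle.
- magnifier: Bystander, loose: black eye loupe, 37 mm across, 40 mm tall, standing left of the module. Origin under its middle.
- dies: Bystander, loose: small blue box with clear lid, 66 x 85 x 35 mm, at the front left. Origin under its middle.
- screwdriver: Bystander, loose: screwdriver, 154 x 13 x 13 mm, lying at the front right. Origin under its middle.
Mind the look-alikes: they are no part of the job. What is shaped like the part that bears cover_short_grip but pink is not meant. What is shaped like the part that bears module_center but blue is not meant.

How it is judged:
On the way:
1. the short cover is fully home and level in the module while the module is still outside the bay (z of cover_short_base in the frame of module_seat between -0.003 and 0.002 m and horizontal distance between cover_short_base and module_seat below 0.006 m and angle between the z axis of cover_short_base and the z axis of module_seat, either way round below 0.025 rad and x of module_rear in the frame of bay_stop below -0.105 m), for 0.2 s.
At the end, for the whole second after the job is handed in: The short cover's underside is within 2 mm of the module's ledge, level with it within 0.025 rad and centred within 6 mm; the module stands flat, its rear face within 8 mm of the bay's stop wall and 15 mm of its middle, in line with the bay within 0.09 rad; both are at rest (z of cover_short_base in the frame of module_seat between -0.003 and 0.002 m and horizontal distance between cover_short_base and module_seat below 0.006 m and angle between the z axis of cover_short_base and the z axis of module_seat, either way round below 0.025 rad and x of module_rear in the frame of bay_stop above -0.008 m and y of module_rear in the frame of bay_stop between -0.015 and 0.015 m and angle between the x axis of module_center and the x axis of riser, either way round below 0.09 rad and angle between module_center's own z axis and vertical below 0.03 rad and linear speed of each of module, cover_short below 0.01 m/s); the robot touches nothing.
It fails at once if the cover touches the riser (contact force between cover_short and riser above 0.5 N).
It fails at once if the other cover is shifted by more than 30 mm (distance of cover_long_grip from where it was at the start of the episode above 0.03 m).
It fails at once if a bystander is shifted by more than 30 mm (distance of any of meter, dropper, holder, magnifier, dies, screwdriver from where it was at the start of the episode above 0.03 m).
It fails at once if a standing bystander is knocked over (angle between any of meter, dropper, holder, magnifier, dies's own z axis and vertical above 0.5 rad).
It also fails if it takes over 67 s, if anything falls off the work surface, if the arm or the gripper's body presses on something with over 40 N, if the wrist force passes 120 N, or if a joint passes its speed limit or range.

## Working session

There is one attempt and no reset: what is moved stays moved. The work goes in short steps, Python scripts to look and compute and a tool call to move; the robot and the scene stay as the last step left them, time stands still between calls to the robot, and variables do not carry over. Pictures are saved under pics/ and viewed, and the job is handed in when it is done.

Besides the shell and the picture viewer there is one more tool, called after "Emit:" as name(argument=value, ...) on one line, values as JSON. play_rows: Moves the arm, as the interface text tells. Its arguments: {"type":"object","properties":{"offset":{"type":"array","items":{"type":"array","items":{"type":"number"}}},"twist":{"type":"array","items":{"type":"array","items":{"type":"number"}}},"jaw":{"type":"array","items":{"type":"number"}},"squeeze":{"type":"number"}},"required":["offset","twist","jaw"]}

```bash
mkdir -p pics; ls
cat > h.py <<'E'
import numpy as np, cv2
from workcell import manip
from scipy.spatial.transform import Rotation as R
def snap(cam,name):
    s=manip.sense(); p=manip.camera(cam); cv2.imwrite(f'pics/{name}.png',p['pixels'])
    if cam=='wrist':
        T=np.eye(4);T[:3,:3]=R.from_quat(s['orientation']).as_matrix();T[:3,3]=s['eef_pos']
        E=T@np.array(p['mount'])
    else: E=np.array(p['extrinsics'])
    return p,E
def ray(p,E,px,z):
    K=np.array(p['K']); D=p.get('distortion',None)
    q=cv2.undistortPoints(np.array([[px]],float),K,None if D is None else np.array(D))[0,0]
    d=E[:3,:3]@np.array([q[0],-q[1],-1.]); o=E[:3,3]
    return o+d*(z-o[2])/d[2]
def proj(p,E,X):
    c=np.linalg.inv(E)@np.append(X,1); K=np.array(p['K'])
    return (K@np.array([c[0]/-c[2],-c[1]/-c[2],1]))[:2]
E
python3 - <<'E'
from h import *
s=manip.sense(); print(s)
Z=dict(cover_short_grip=.015,cover_long_grip=.015,module_center=.019,module_seat=.022,module_lug=.025,module_rear=.02,riser=.06,bay_stop=.02,meter=.087-.013,dropper=.047,holder=.025,magnifier=.02,dies=.017,screwdriver=.006)
for c in ['scene','side','wrist']:
    p,E=snap(c,c+'0'); print(c,[k for k in p if k!='pixels'],E[:3,3].round(3),np.array(p['K']).round(1).tolist())
    for n,z in Z.items():
        for r in manip.spot_in(p,n)[:3]:
            print(n,np.round(r['pixel'],1),round(r['confidence'],2),ray(p,E,r['pixel'],z).round(3))
E
```

```text
pics
{'time_s': 0.0, 'joint_positions': array([-1.20920116,  0.41191294, -0.01272952,  1.59704184,  0.0056187 ,
        1.13428592, -0.08221779]), 'joint_vel': array([-1.93322974e-04, -7.90813202e-04, -5.98961380e-04, -5.38612218e-04,
       -3.63499470e-05,  1.48742765e-03,  4.32801404e-04]), 'tau': array([-1.83259344e-04, -5.87962210e+01,  6.41710851e-01, -2.91070443e+01,
       -5.37702057e-02,  1.84022851e-02,  1.57116074e-04]), 'eef_pos': array([0.26023803, 0.56764424, 0.1965018 ]), 'orientation': array([ 8.41622151e-01,  5.40066204e-01, -6.42923943e-04,  4.86307029e-04]), 'ft_force': array([-0.02863111,  0.70987085,  0.52855068]), 'moment': array([ 0.03871934, -0.0027971 , -0.03760427]), 'width': 0.08767785323383331}
scene ['K', 'extrinsics', 'shot'] [-0.339 -0.469  0.769] [[498.5, 0.0, 310.4], [0.0, 498.5, 240.3], [0.0, 0.0, 1.0]]
cover_short_grip [237.8 247. ] 0.73 [0.543 0.341 0.015]
cover_short_grip [190.  245.6] 0.41 [0.476 0.459 0.015]
cover_long_grip [212.2 277.7] 0.97 [0.395 0.302 0.015]
module_center [323.8 344.4] 0.95 [ 0.339 -0.067  0.019]
module_center [337.  281.1]
[... 2172 characters left out ...]
  148.9] 0.27 [ 0.334 -0.214  0.047]
holder [213.2 220.7] 0.66 [ 0.68  -0.171  0.025]
magnifier [319.8 257.3] 0.7 [0.543 0.163 0.02 ]
dies [355.4 218.4] 0.94 [0.36  0.144 0.017]
dies [251.7 279.2] 0.72 [0.735 0.069 0.017]
screwdriver [319.1 259.2] 0.66 [0.543 0.16  0.006]
screwdriver [282.2 149. ] 0.41 [ 0.31  -0.242  0.006]
wrist ['K', 'mount', 'shot'] [0.186 0.602 0.385] [[363.9, 0.0, 322.9], [0.0, 363.9, 240.9], [0.0, 0.0, 1.0]]
cover_short_grip [356.1 353.2] 0.76 [0.433 0.532 0.015]
cover_short_grip [273.7 455.9] 0.55 [0.532 0.374 0.015]
cover_long_grip [231.  364.6] 0.71 [0.386 0.391 0.015]
module_rear [274.5 455. ] 0.28 [0.526 0.379 0.02 ]
dropper [274.1 455.6] 0.39 [0.501 0.394 0.047]
```

View pics/scene0.png

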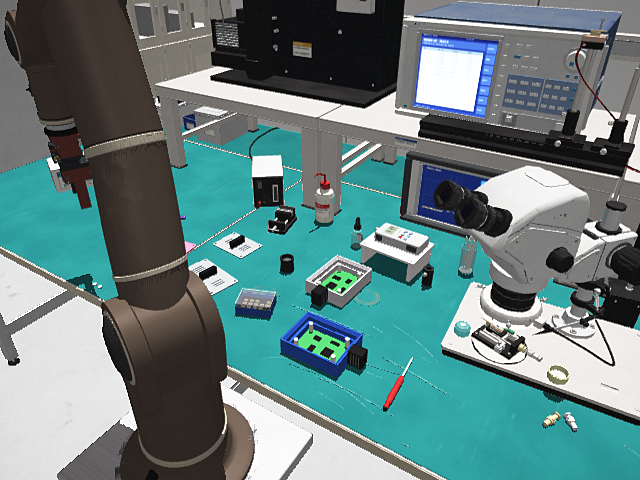

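View pics/side0.png

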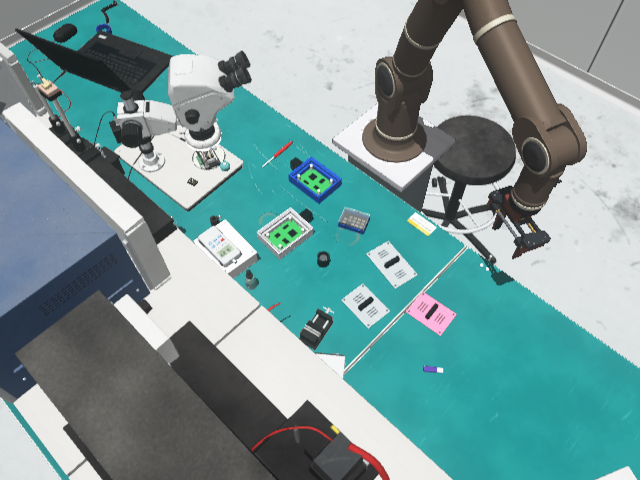

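View pics/wrist0.png

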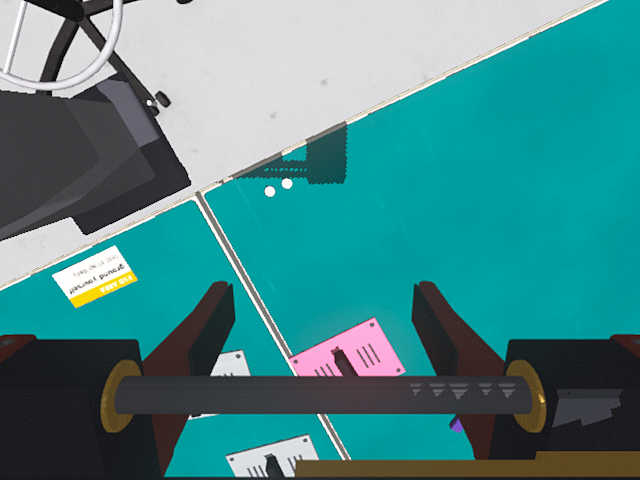

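The scene shows two white covers, at side pixels ~(391,264) and ~(366,304). There is also a pink look-alike cover and a blue look-alike case. The white case is at side (286,232) with the riser behind it at (228,245). Next I'll measure the plates.

Run:
```python
from h import *
p,E=snap('side','side1')
im=p['pixels']
hsv=cv2.cvtColor(im,cv2.COLOR_BGR2HSV)
m=((hsv[...,1]<60)&(hsv[...,2]>120)).astype(np.uint8)
m=cv2.morphologyEx(m,cv2.MORPH_CLOSE,np.ones((5,5)))
n,lab,st,c=cv2.connectedComponentsWithStats(m)
for px in [(391,264),(366,304)]:
    best=min(range(1,n),key=lambda i:np.hypot(*(c[i]-px)) if 200<st[i,4]<6000 else 1e9)
    cs,_=cv2.findContours((lab==best).astype(np.uint8),cv2.RETR_EXTERNAL,cv2.CHAIN_APPROX_NONE)
    cn=max(cs,key=cv2.contourArea)[:,0,:]
    W=np.array([ray(p,E,q,.005)[:2] for q in cn])
    r=cv2.minAreaRect((W*1000).astype(np.float32)); print(px,st[best],r)
crop=cv2.resize(im[150:340,180:440],None,fx=3,fy=3,interpolation=cv2.INTER_CUBIC); cv2.imwrite('pics/crop1.png',crop)
p,E=snap('scene','scene1')
crop=cv2.resize(p['pixels'][210:390,180:440],None,fx=3,fy=3,interpolation=cv2.INTER_CUBIC); cv2.imwrite('pics/crop2.png',crop)
```

```text
(391, 264) [ 366  241   51   48 1196] ((403.5301208496094, 328.5242919921875), (146.753662109375, 86.31616973876953), 77.42921447753906)
(366, 304) [ 342  284   48   45 1102] ((563.1450805664062, 363.3948974609375), (118.48392486572266, 85.18228149414062), 83.78186798095703)
```

View pics/crop1.png

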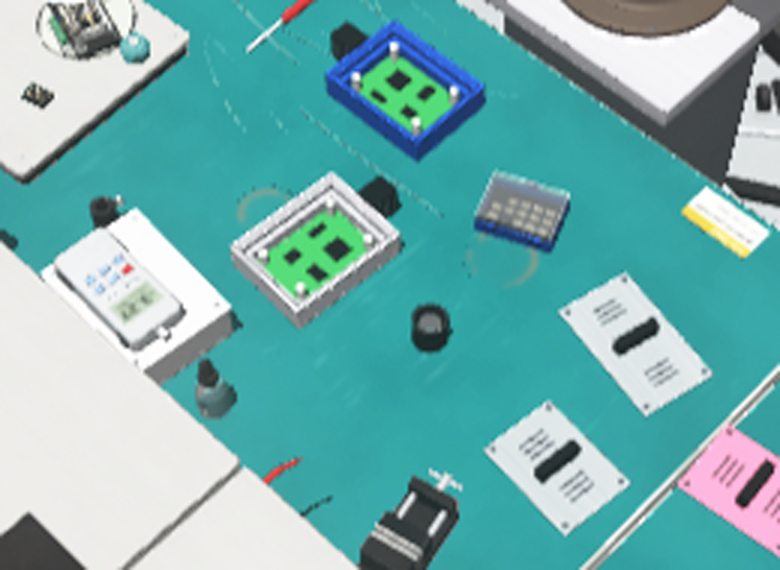

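View pics/crop2.png

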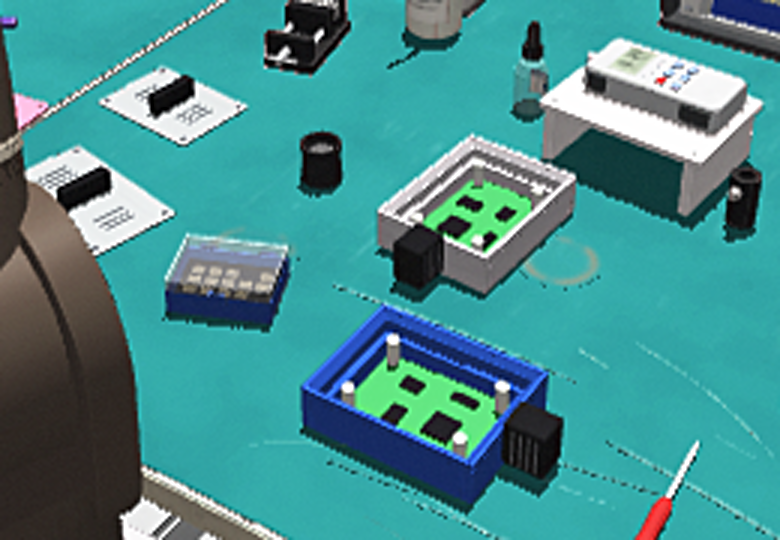

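Run:
```python
from h import *
p,E=snap('side','side2')
def f(pts,z,off,p,E):
    W=np.array([ray(p,E,(q[0]/3+off[0],q[1]/3+off[1]),z)[:2] for q in pts]); 
    print(W.round(3).tolist(), W.mean(0).round(4))
    for i in range(4):
        d=W[(i+1)%4]-W[i]; print(round(np.hypot(*d),3),round(np.degrees(np.arctan2(d[1],d[0])),1))
f([(547,400),(487,450),(568,533),(630,483)],.005,(180,150),p,E)
f([(332,172),(401,240),(299,307),(232,247)],.038,(180,150),p,E)
f([(133,208),(233,304),(152,352),(43,270)],.061,(180,150),p,E)
p,E=snap('scene','scene2')
f([(472,136),(576,178),(482,243),(378,212)],.038,(180,210),p,E)
# motion: deltas to above the cover
s=manip.sense(); Rt=R.from_quat(s['orientation']).as_matrix()
d=Rt.T@(np.array([.563,.363,.2])-s['eef_pos']); print('off cm',d*100, Rt.round(3))
```

```text
[[0.515, 0.31], [0.596, 0.305], [0.607, 0.419], [0.527, 0.428]] [0.5613 0.3657]
0.082 -3.8
0.115 84.3
0.081 173.9
0.118 -96.2
[[0.481, -0.024], [0.493, 0.089], [0.621, 0.072], [0.619, -0.03]] [0.5536 0.0267]
0.114 84.0
0.13 -7.7
0.102 -91.6
0.138 177.4
[[0.665, -0.126], [0.673, 0.033], [0.764, 0.017], [0.777, -0.134]] [ 0.7199 -0.0523]
0.16 87.2
0.093 -10.2
0.151 -85.2
0.112 176.0
[[0.627, 0.067], [0.619, -0.039], [0.498, -0.017], [0.488, 0.076]] [0.5582 0.0217]
0.107 -94.4
0.123 169.5
0.093 96.2
0.14 -3.4
off cm [-6.04455963 36.05556117 -0.26512315] [[ 0.417  0.909  0.   ]
 [ 0.909 -0.417  0.   ]
 [ 0.    -0.    -1.   ]]
```

Emit:
play_rows(offset=[[-1,6,0],[-2,12,0],[-4,20,0],[-5,26,0],[-6,32,0],[-6,36,0],[-6,36,0],[-6,36,0],[-6,36,0],[-6,36,0],[-6,36,0],[-6,36,0]], twist=[[0,0,-0.05],[0,0,-0.1],[0,0,-0.15],[0,0,-0.2],[0,0,-0.25],[0,0,-0.3],[0,0,-0.32],[0,0,-0.32],[0,0,-0.32],[0,0,-0.32],[0,0,-0.32],[0,0,-0.32]], jaw=[-1,-1,-1,-1,-1,-1,-1,-1,-1,-1,-1,-1])

```text
time_s: 3.45
eef_pos: [0.562, 0.3642, 0.1971]
orientation: [0.745, 0.667, -0.0, -0.001]
ft_force: [-1.4, 0.5, 0.2]
width: 0.0875
```

```bash
cat >> h.py <<'E'
def plates(p,E,z=.005,lo=150):
    hsv=cv2.cvtColor(p['pixels'],cv2.COLOR_BGR2HSV)
    m=((hsv[...,1]<60)&(hsv[...,2]>lo)).astype(np.uint8)
    m=cv2.morphologyEx(m,cv2.MORPH_CLOSE,np.ones((5,5)))
    cs,_=cv2.findContours(m,cv2.RETR_EXTERNAL,cv2.CHAIN_APPROX_NONE)
    for cn in cs:
        if cv2.contourArea(cn)<600: continue
        cn=cn[:,0,:]
        W=np.array([ray(p,E,q,z)[:2] for q in cn])
        print(cn.mean(0).round(),cn.min(0),cn.max(0),[np.round(v,1) for v in cv2.minAreaRect((W*1000).astype(np.float32))])
E
python3 - <<'E'
from h import *
s=manip.sense(); print(s['time_s'],s['eef_pos'].round(4),R.from_quat(s['orientation']).as_matrix().round(3).tolist(),s['joint_positions'].round(2))
p,E=snap('wrist','w1'); plates(p,E)
print(proj(p,E,s['eef_pos']))
for n in ['cover_short_grip','module_seat','module_lug']:
    for r in manip.spot_in(p,n)[:3]: print(n,np.round(r['pixel'],1),round(r['confidence'],2),ray(p,E,r['pixel'],.02).round(3))
E
```

```text
3.45 [0.562  0.3642 0.1971] [[0.109, 0.994, -0.001], [0.994, -0.109, 0.0], [0.0, -0.001, -1.0]] [-0.67  0.49  0.03  1.48 -0.02  1.18  0.83]
[438. 453.] [403 432] [473 460] [array([898.2, 483.5]), array([94.1, 47.1]), np.float64(83.7)]
[ 24. 251.] [  0 171] [ 52 307] [array([571.2,  37. ]), array([ 57.9, 163.8]), np.float64(69.1)]
[320. 207.] [264 168] [377 247] [array([562.5, 361.4]), array([118.1,  85.7]), np.float64(83.6)]
[405. 162.] [391   0] [447 364] [array([572.5, 471.3]), array([390. ,  50.2]), np.float64(0.1)]
[318.  45.] [277   0] [347 103] [array([412. , 366.5]), array([64.1, 86.6]), np.float64(77.4)]
[42. 28.] [0 0] [101  82] [array([364.9, 125.1]), array([58.4, 92.9]), np.float64(22.4)]
[323.07795209 280.26464128]
cover_short_grip [464.4  76.3] 0.87 [0.45  0.508 0.02 ]
module_seat [ 28.7 246.5] 0.79 [0.566 0.052 0.02 ]
module_lug [133.1 215. ] 0.66 [0.545 0.17  0.02 ]
module_lug [ 27.1 247.6] 0.65 [0.567 0.05  0.02 ]
```

View pics/w1.png

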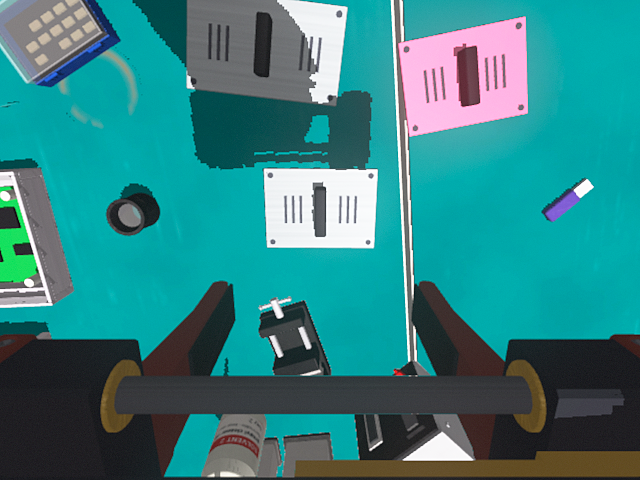

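The wrist view shows the short plate at pixel (320,207), measured 118.1 x 85.7 mm, directly under the jaws and in line with the tool. I'll descend onto its rib.

Emit:
play_rows(offset=[[-0.2,0,4],[-0.2,0,8],[-0.2,0,12],[-0.2,0,15],[-0.2,0,17],[-0.2,0,18.2],[-0.2,0,18.8],[-0.2,0,18.8],[-0.2,0,18.8],[-0.2,0,18.8],[-0.2,0,18.8],[-0.2,0,18.8],[-0.2,0,18.8],[-0.2,0,18.8],[-0.2,0,18.8],[-0.2,0,18.8]], twist=[[0,0,0],[0,0,0],[0,0,0],[0,0,0],[0,0,0],[0,0,0],[0,0,0],[0,0,0],[0,0,0],[0,0,0],[0,0,0],[0,0,0],[0,0,0],[0,0,0],[0,0,0],[0,0,0]], jaw=[-1,-1,-1,-1,-1,-1,-1,-1,1,1,1,1,1,1,1,1], squeeze=40)

```text
time_s: 4.98
eef_pos: [0.5625, 0.3616, 0.0094]
orientation: [0.745, 0.667, 0.0, -0.0]
ft_force: [0.1, 0.3, 0.0]
width: 0.0379
```

Emit:
play_rows(offset=[[0,0,0],[0,0,0],[0,0,0],[0,0,0],[0,0,0],[0,0,0],[0,0,0],[0,0,0]], twist=[[0,0,0],[0,0,0],[0,0,0],[0,0,0],[0,0,0],[0,0,0],[0,0,0],[0,0,0]], jaw=[1,1,1,1,1,1,1,1])

```text
time_s: 5.65
eef_pos: [0.5625, 0.3616, 0.0094]
orientation: [0.745, 0.667, 0.0, -0.0]
ft_force: [0.7, -0.5, -0.7]
width: 0.0007
```

The jaws shut fully (0.7 mm), so they missed the rib. I'll look again.

Run:
```python
from h import *
s=manip.sense(); print(s['time_s'],s['width'],s['eef_pos'])
p,E=snap('wrist','w2'); plates(p,E)
p,E=snap('side','s2'); plates(p,E)
cv2.imwrite('pics/s2c.png',cv2.resize(p['pixels'][220:380,280:480],None,fx=4,fy=4))
p,E=snap('scene','c2'); cv2.imwrite('pics/c2c.png',cv2.resize(p['pixels'][180:330,150:350],None,fx=4,fy=4))
```

```text
5.65 0.0007429275153605487 [0.56250889 0.36162472 0.00935579]
[385. 304.] [343 274] [424 339] [array([585.3, 394.2]), array([46.9, 42.2]), np.float64(83.5)]
[259. 305.] [219 273] [303 338] [array([577.2, 324.3]), array([47.8, 42.2]), np.float64(83.4)]
[370. 222.] [343 204] [399 244] [array([534.3, 390.6]), array([30.1, 22.5]), np.float64(83.8)]
[487. 223.] [481  69] [492 375] [array([551.2, 453.9]), array([175.8,   3. ]), np.float64(0.1)]
[474. 187.] [470   0] [478 375] [array([535.9, 446.6]), array([204.9,   2.1]), np.float64(0.1)]
[338.  29.] [302   0] [364  81] [array([443.5, 379.2]), array([28.5, 34.2]), np.float64(83.8)]
[ 19. 449.] [  0 397] [ 61 479] [array([1487.1,   -9. ]), array([295.5, 105.5]), np.float64(89.7)]
[ 57. 438.] [ 13 384] [101 479] [array([1385.5,   45.2]), array([329.6,  74.8]), np.float64(89.9)]
[284. 231.] [257 207] [312 254] [array([543.3,   9.4]), array([120.7, 151.2]), np.float64(86.5)]
[ 71. 190.] [  0 102] [144 264] [array([ 867.3, -719.6]), array([809.4, 269. ]), np.float64(75.4)]
[434. 232.] [114   0] [639 479] [array([-138.2,  342.2]), array([2362.4, 1305. ]), np.float64(4.0)]
[246.  87.] [114   0] [419 208] [array([  72., -547.]), array([1170.6, 1178.7]), np.float64(53.3)]
```

View pics/w2.png

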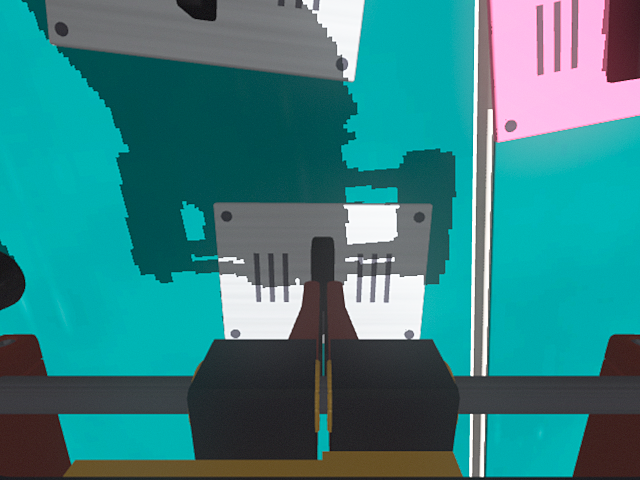

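View pics/s2c.png

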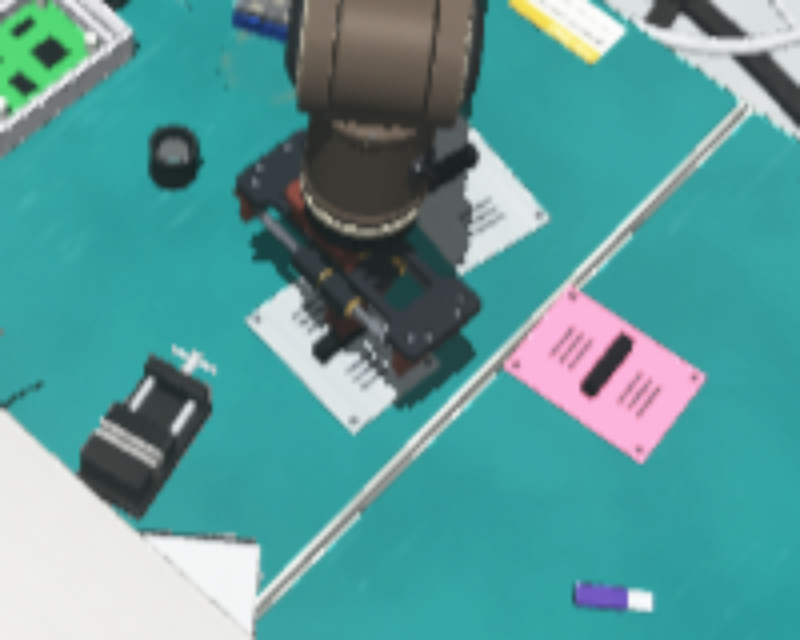

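View pics/c2c.png

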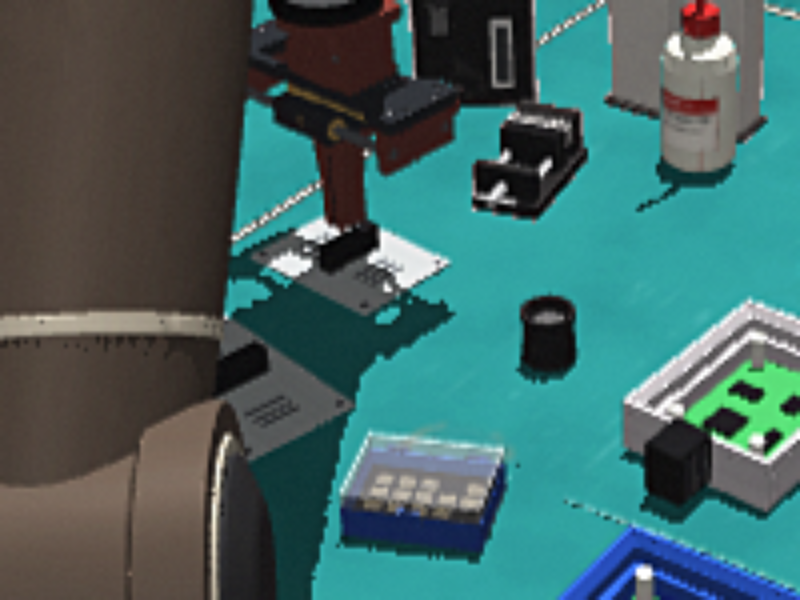

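Run:
```python
from h import *
s=manip.sense()
p,E=snap('wrist','w3')
W=np.array([ray(p,E,q,.005) for q in [(227,216),(419,217),(409,334),(235,334)]]);print(W.round(4),W.mean(0).round(4))
print('rib front',ray(p,E,(322,237),.025).round(4))
T=np.linalg.inv(np.array(p['mount'])); print(np.array(p['mount']).round(3).tolist())
print('tcp px',proj(p,E,s['eef_pos']))
print(s['tau'].round(2),s['ft_force'])
cv2.imwrite('pics/w3c.png',cv2.resize(p['pixels'][190:350,200:450],None,fx=3,fy=3))
```

```text
[[0.5212 0.3138 0.005 ]
 [0.533  0.4171 0.005 ]
 [0.6047 0.4089 0.005 ]
 [0.5933 0.3051 0.005 ]] [0.5631 0.3612 0.005 ]
rib front [0.5326 0.3643 0.025 ]
[[1.0, -0.001, -0.002, -0.0], [-0.001, -0.955, -0.297, -0.081], [-0.001, 0.297, -0.955, -0.188], [0.0, 0.0, 0.0, 1.0]]
tcp px [323.07807791 280.26461777]
[-0.000e+00 -6.989e+01  1.720e+00 -2.357e+01 -2.000e-02  7.000e-02
 -0.000e+00] [-0.23793684  0.01655685  0.32048725]
```

View pics/w3c.png

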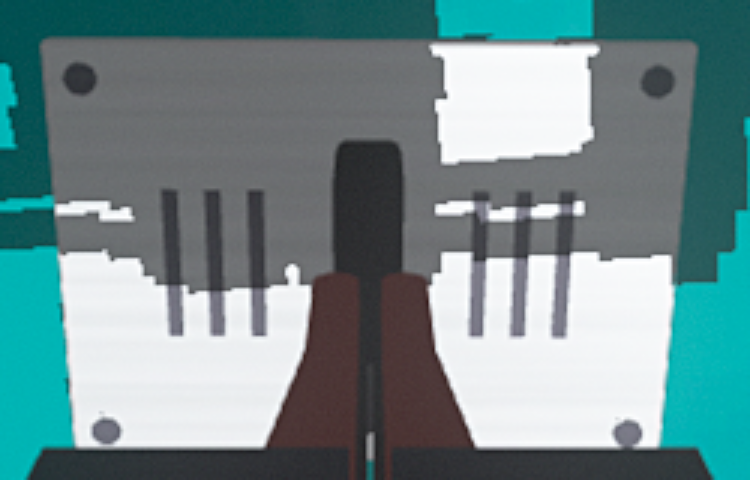

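Run:
```python
from h import *
s=manip.sense()
p,_=snap('wrist','w4'); M=np.array(p['mount'])
for y in (-.01,0,.01):
  for dz in (0,.005,.01,.015,.02,.025,.03):
    print(y,dz,[proj(p,M,np.array([x,y,-dz])).round(0).tolist() for x in (-.0575,-.044,.044,.0575)])
im=cv2.imread('pics/w1.png'); cv2.imwrite('pics/w1c.png',cv2.resize(im[260:400,130:330],None,fx=4,fy=4))
```

```text
-0.01 0 [[219.0, 263.0], [243.0, 263.0], [403.0, 264.0], [427.0, 264.0]]
-0.01 0.005 [[216.0, 267.0], [241.0, 267.0], [405.0, 267.0], [430.0, 267.0]]
-0.01 0.01 [[213.0, 270.0], [239.0, 270.0], [407.0, 270.0], [433.0, 270.0]]
-0.01 0.015 [[211.0, 274.0], [237.0, 274.0], [409.0, 274.0], [436.0, 274.0]]
-0.01 0.02 [[208.0, 278.0], [235.0, 278.0], [411.0, 278.0], [438.0, 278.0]]
-0.01 0.025 [[205.0, 282.0], [232.0, 282.0], [414.0, 282.0], [442.0, 282.0]]
-0.01 0.03 [[201.0, 286.0], [230.0, 286.0], [416.0, 286.0], [445.0, 286.0]]
0 0 [[220.0, 280.0], [244.0, 280.0], [402.0, 280.0], [426.0, 280.0]]
0 0.005 [[218.0, 284.0], [242.0, 284.0], [404.0, 284.0], [428.0, 284.0]]
0 0.01 [[215.0, 288.0], [241.0, 288.0], [406.0, 288.0], [431.0, 288.0]]
0 0.015 [[212.0, 292.0], [238.0, 292.0], [408.0, 292.0], [434.0, 292.0]]
0 0.02 [[210.0, 296.0], [236.0, 296.0], [410.0, 296.0], [437.0, 296.0]]
0 0.025 [[207.0, 300.0], [234.0, 300.0], [412.0, 301.0], [440.0, 301.0]]
0 0.03 [[203.0, 305.0], [232.0, 305.0], [415.0, 305.0], [443.0, 305.0]]
0.01 0 [[222.0, 296.0], [245.0, 296.0], [401.0, 297.0], [424.0, 297.0]]
0.01 0.005 [[219.0, 300.0], [244.0, 300.0], [402.0, 301.0], [427.0, 301.0]]
0.01 0.01 [[217.0, 305.0], [242.0, 305.0], [404.0, 305.0], [429.0, 305.0]]
0.01 0.015 [[214.0, 309.0], [240.0, 309.0], [406.0, 309.0], [432.0, 309.0]]
0.01 0.02 [[211.0, 314.0], [238.0, 314.0], [409.0, 314.0], [435.0, 314.0]]
0.01 0.025 [[208.0, 319.0], [235.0, 319.0], [411.0, 319.0], [438.0, 319.0]]
0.01 0.03 [[205.0, 324.0], [233.0, 324.0], [413.0, 324.0], [441.0, 324.0]]
```

View pics/w1c.png

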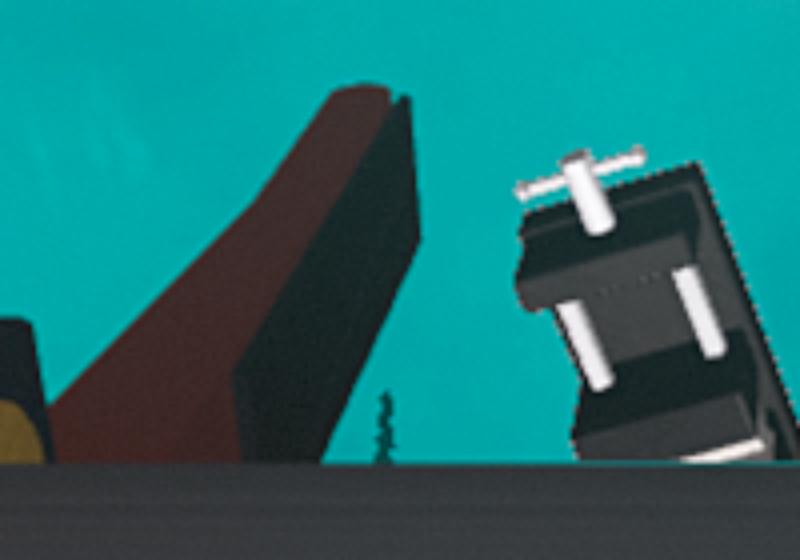

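Projecting the pad corners through the wrist calibration puts the real fingertips about 24 mm short of the stated TCP. The jaws therefore closed above the rib. I'll reopen and go about 22 mm lower.

Emit:
play_rows(offset=[[0,0,0],[0,0,0],[0,0,0],[0,0,0],[0,0,0],[0,0,0],[0,0,0.6],[0,0,1.2],[0,0,1.7],[0,0,2.2],[0,0,2.2],[0,0,2.2]], twist=[[0,0,0],[0,0,0],[0,0,0],[0,0,0],[0,0,0],[0,0,0],[0,0,0],[0,0,0],[0,0,0],[0,0,0],[0,0,0],[0,0,0]], jaw=[0,0,0,0,0,0,0,0,0,0,0,0])

```text
time_s: 6.9
eef_pos: [0.5621, 0.3614, -0.0133]
orientation: [0.745, 0.667, -0.001, -0.0]
ft_force: [-0.7, 0.4, 0.6]
width: 0.0438
```

Emit:
play_rows(offset=[[0,0,0],[0,0,0],[0,0,0],[0,0,0],[0,0,0],[0,0,0],[0,0,0],[0,0,0]], twist=[[0,0,0],[0,0,0],[0,0,0],[0,0,0],[0,0,0],[0,0,0],[0,0,0],[0,0,0]], jaw=[1,1,1,1,1,1,1,1], squeeze=50)

```text
time_s: 7.57
eef_pos: [0.5626, 0.3617, -0.0125]
orientation: [0.745, 0.667, 0.0, 0.0]
ft_force: [0.8, -0.7, 1.6]
width: 0.0117
```

Gripped: width is 11.7 mm, matching the 12 mm rib. Lifting, then shifting toward the module to measure it before turning.

Emit:
play_rows(offset=[[0,0,-2],[0,0,-5],[0,0,-9],[-1,0,-13],[-4,0,-17],[-8,0,-20],[-12,1,-21],[-15,1,-21],[-16,1,-21],[-16,1,-21],[-16,1,-21],[-16,1,-21]], twist=[[0,0,0],[0,0,0],[0,0,0],[0,0,0],[0,0,0],[0,0,0],[0,0,0],[0,0,0],[0,0,0],[0,0,0],[0,0,0],[0,0,0]], jaw=[1,1,1,1,1,1,1,1,1,1,1,1])

```text
time_s: 8.57
eef_pos: [0.5544, 0.2029, 0.1969]
orientation: [0.744, 0.668, -0.0, -0.0]
ft_force: [1.0, 1.1, -1.7]
width: 0.0117
```

Run:
```python
from h import *
s=manip.sense(); print(s['time_s'],s['eef_pos'].round(4),s['width'],s['ft_force'])
p,E=snap('wrist','w5'); 
cv2.imwrite('pics/w5c.png',cv2.resize(p['pixels'][120:320,0:260],None,fx=3,fy=3,interpolation=cv2.INTER_CUBIC))
```

```text
8.5667 [0.5544 0.2029 0.1969] 0.011700989955321442 [ 0.95816971  1.07598828 -1.66384375]
```

View pics/w5.png

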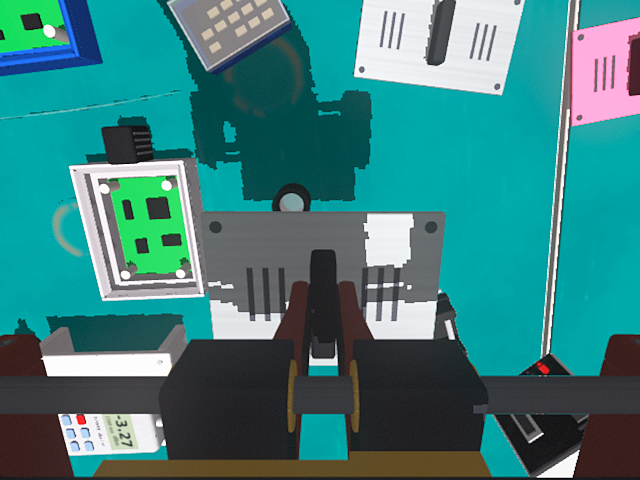

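View pics/w5c.png

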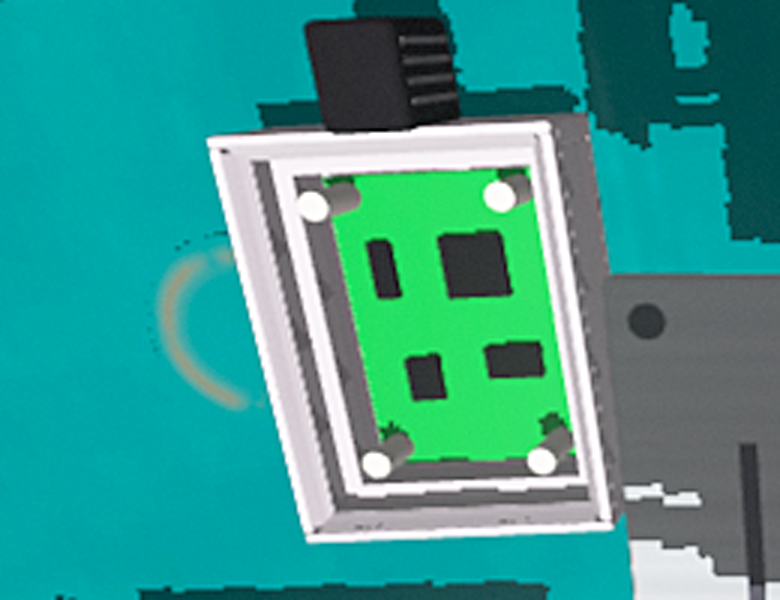

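```bash
cat >> h.py <<'E'
def fitrect(W,L,B):
    # W: 4 pts order (-x,-y),(-x,+y),(+x,+y),(+x,-y) model; rigid fit 2D
    M=np.array([[-L/2,-B/2],[-L/2,B/2],[L/2,B/2],[L/2,-B/2]]); c=W.mean(0); A=(W-c)
    th=np.arctan2((M[:,0]*A[:,1]-M[:,1]*A[:,0]).sum(),(M*A).sum())
    rm=np.array([[np.cos(th),-np.sin(th)],[np.sin(th),np.cos(th)]])
    return c.round(4),np.degrees(th).round(2),(A-M@rm.T).round(4).tolist()
E
python3 - <<'E'
from h import *
s=manip.sense()
p,E=snap('wrist','w6')
f=lambda pts,z:np.array([ray(p,E,(a/3,b/3+120),z)[:2] for a,b in pts])
print(fitrect(f([(210,140),(550,122),(612,524),(308,541)],.038),.14,.108))
print(fitrect(f([(314,206),(502,195),(543,461),(377,463)],.029),.092,.06))
print('plate holes',[ray(p,E,q,s['eef_pos'][2]+.0175).round(4) for q in [(216,228),(431,228)]])
Rt=R.from_quat(s['orientation']).as_matrix();print(Rt.round(3).tolist())
E
```

```text
(array([0.5544, 0.0218]), np.float64(-3.35), [[0.0014, 0.0008], [0.0009, -0.0003], [-0.0018, -0.0007], [-0.0005, 0.0002]])
(array([0.5546, 0.0219]), np.float64(-3.59), [[0.0004, -0.0011], [-0.0003, 0.0008], [0.0008, -0.0008], [-0.0009, 0.0011]])
plate holes [array([0.514 , 0.1554, 0.2143]), array([0.5251, 0.259 , 0.2143])]
[[0.107, 0.994, -0.001], [0.994, -0.107, 0.001], [0.0, -0.001, -1.0]]
```

Emit:
play_rows(offset=[[-1,0,0],[-3,0,0],[-5,0,0],[-7,1,0],[-9,1,0],[-11,1,0],[-13,1.5,0],[-15,1.5,0],[-16,1.9,0],[-17,1.9,0],[-17.9,1.9,0],[-17.9,1.9,2],[-17.9,1.9,4],[-17.9,1.9,6],[-17.9,1.9,8],[-17.9,1.9,10],[-17.9,1.9,10],[-17.9,1.9,10]], twist=[[0,0,0.11],[0,0,0.23],[0,0,0.35],[0,0,0.47],[0,0,0.59],[0,0,0.71],[0,0,0.83],[0,0,0.95],[0,0,1.07],[0,0,1.19],[0,0,1.31],[0,0,1.43],[0,0,1.524],[0,0,1.524],[0,0,1.524],[0,0,1.524],[0,0,1.524],[0,0,1.524]], jaw=[1,1,1,1,1,1,1,1,1,1,1,1,1,1,1,1,1,1])

```text
time_s: 10.17
eef_pos: [0.5535, 0.0224, 0.0964]
orientation: [1.0, -0.031, -0.001, 0.0]
ft_force: [-0.0, 0.2, -2.3]
width: 0.0117
```

Run:
```python
from h import *
s=manip.sense(); Rt=R.from_quat(s['orientation']).as_matrix();print(s['time_s'],s['eef_pos'].round(4),np.degrees(np.arctan2(Rt[1,0],Rt[0,0])),Rt[2].round(4),s['width'],s['ft_force'].round(1))
p,E=snap('wrist','w7')
p,E=snap('side','s7'); cv2.imwrite('pics/s7c.png',cv2.resize(p['pixels'][160:310,190:390],None,fx=4,fy=4,interpolation=cv2.INTER_CUBIC))
p,E=snap('scene','c7'); cv2.imwrite('pics/c7c.png',cv2.resize(p['pixels'][200:350,250:450],None,fx=4,fy=4,interpolation=cv2.INTER_CUBIC))
```

```text
10.1667 [0.5535 0.0224 0.0964] -3.512155057501738 [-2.7e-03  8.0e-04 -1.0e+00] 0.011668918473504175 [-0.   0.2 -2.3]
```

View pics/w7.png

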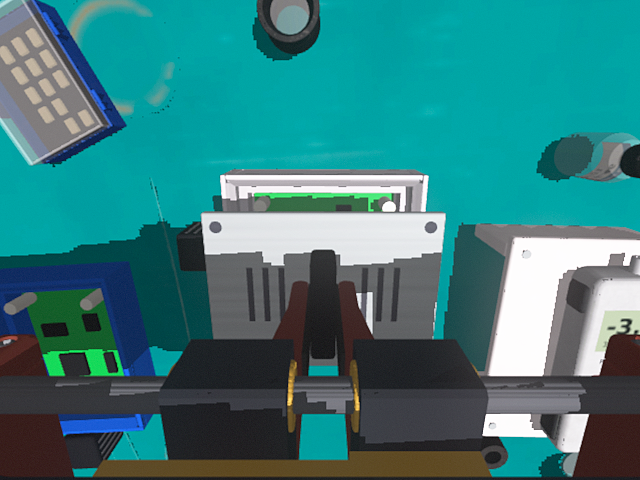

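View pics/s7c.png

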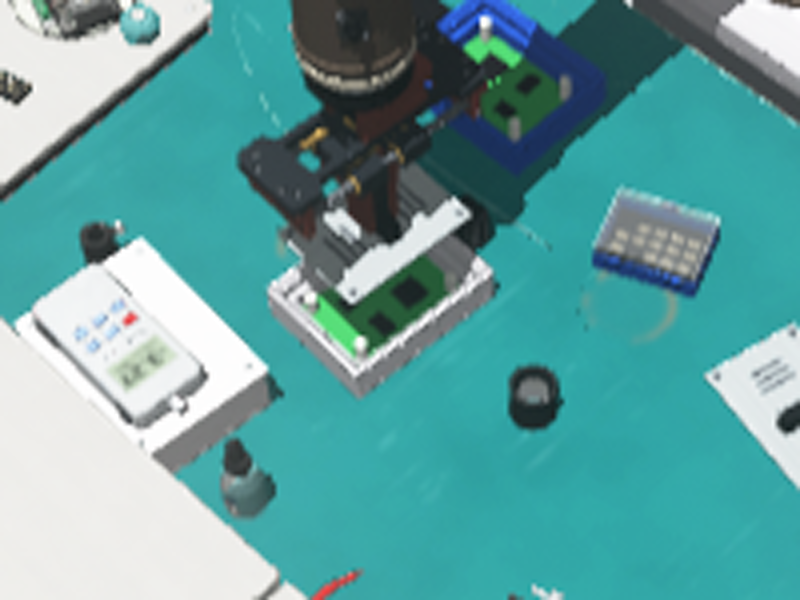

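View pics/c7c.png

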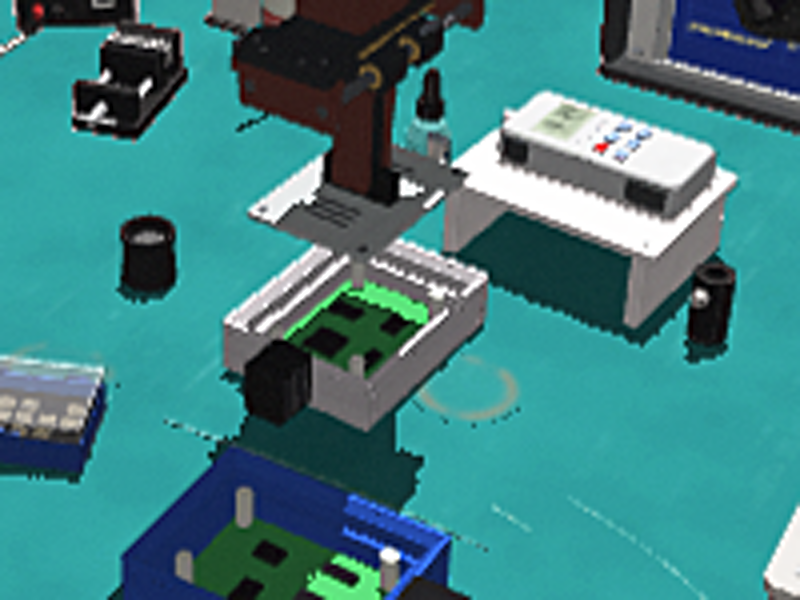

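Run:
```python
from h import *
s=manip.sense()
p,E=snap('wrist','w8')
a,b=ray(p,E,(221,176),.038),ray(p,E,(428,176),.038); d=b-a; print(a,b,np.degrees(np.arctan2(d[1],d[0])),np.hypot(*d[:2]))
n=np.array([d[1],-d[0]])/np.hypot(*d[:2]); print('ctr',(a+b)[:2]/2+n*.054)
z=s['eef_pos'][2]+.0175
a,b=ray(p,E,(216,227.5),z),ray(p,E,(431,227.5),z); d=b-a; print(np.degrees(np.arctan2(d[1],d[0])),np.hypot(*d[:2]))
n=np.array([d[1],-d[0]])/np.hypot(*d[:2]); print('plate ctr',(a+b)[:2]/2+n*.0363)
a,b=ray(p,E,(515,237),.061),ray(p,E,(480,448),.061); print('riser front',a,b,b-a)
cv2.imwrite('pics/w8c.png',cv2.resize(p['pixels'][200:480,440:640],None,fx=2,fy=2))
cv2.imwrite('pics/w8d.png',cv2.resize(p['pixels'][160:260,190:450],None,fx=3,fy=3,interpolation=cv2.INTER_CUBIC))
```

```text
[0.49004827 0.07655846 0.038     ] [0.62988781 0.06798015 0.038     ] -3.51035079435948 0.14010240631164353
ctr [0.55666168 0.01837062]
-3.528243910167588 0.10410208767316206
plate ctr [0.55585399 0.02103987]
riser front [0.68055603 0.02852509 0.061     ] [ 0.66942775 -0.14434485  0.061     ] [-0.01112828 -0.17286994  0.        ]
```

View pics/w8c.png

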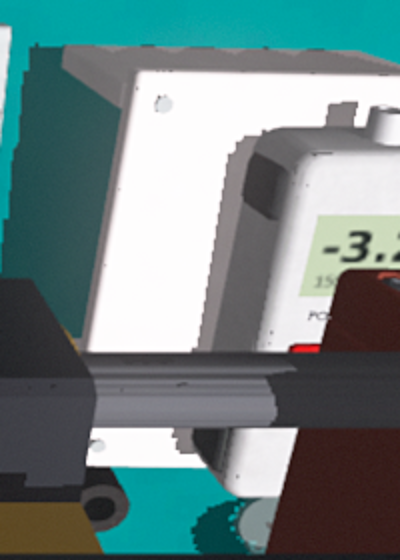

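View pics/w8d.png

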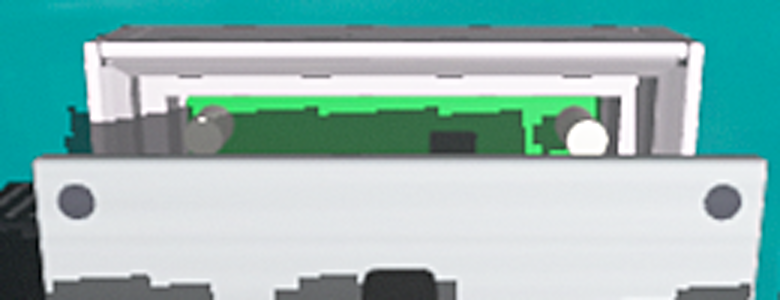

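Emit:
play_rows(offset=[[-0.05,0,2],[-0.05,0,4],[-0.05,0,5.5],[-0.05,0,6.5],[-0.05,0,7.1],[-0.05,0,7.5],[-0.05,0,7.8],[-0.05,0,7.8],[-0.05,0,7.8]], twist=[[0,0,0],[0,0,0],[0,0,0],[0,0,0],[0,0,0],[0,0,0],[0,0,0],[0,0,0],[0,0,0]], jaw=[1,1,1,1,1,1,1,1,1])

```text
time_s: 11.12
eef_pos: [0.5541, 0.0215, 0.0199]
orientation: [1.0, -0.032, 0.0, -0.0]
ft_force: [-0.3, -0.3, -1.0]
width: 0.0116
```

Run:
```python
from h import *
s=manip.sense(); print(s['time_s'],s['eef_pos'].round(4),s['ft_force'].round(1),s['moment'].round(2),s['width'])
p,E=snap('wrist','w9')
cv2.imwrite('pics/w9c.png',cv2.resize(p['pixels'][180:350,180:460],None,fx=2.8,fy=2.8,interpolation=cv2.INTER_CUBIC))
p,E=snap('scene','c9'); cv2.imwrite('pics/c9c.png',cv2.resize(p['pixels'][230:320,280:400],None,fx=6,fy=6,interpolation=cv2.INTER_CUBIC))
```

```text
11.1167 [0.5541 0.0215 0.0199] [-0.3 -0.3 -1. ] [-0.05  0.09  0.04] 0.011571325952328015
```

View pics/w9c.png

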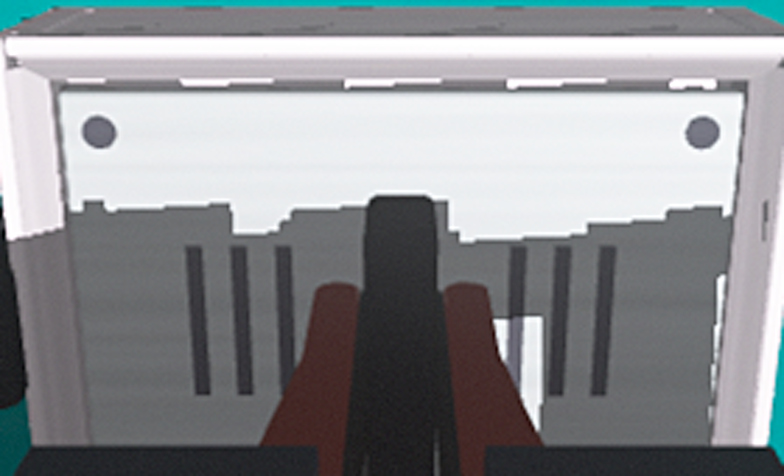

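View pics/c9c.png

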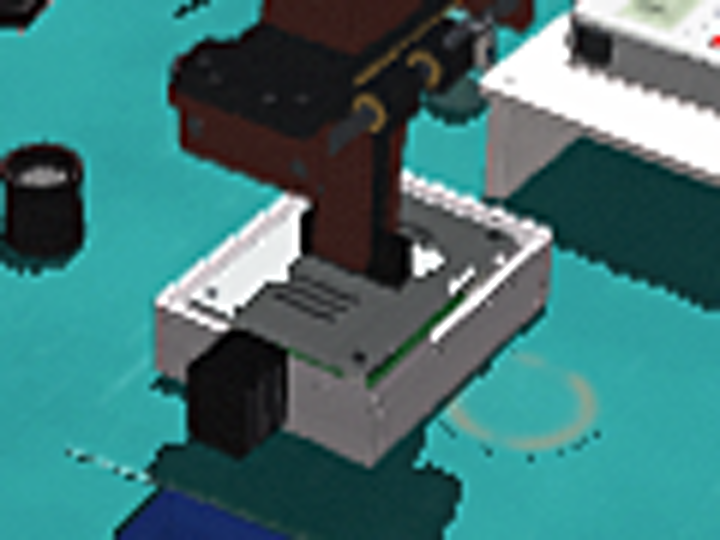

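The plate is square and centred over the recess. Pressing down while still gripping the rib.

Emit:
play_rows(offset=[[0,0.1,0.2],[0,0.1,0.4],[0,0.1,0.6],[0,0.1,0.8],[0,0.1,0.9],[0,0.1,1.0],[0,0.1,1.1],[0,0.1,1.1]], twist=[[0,0,0],[0,0,0],[0,0,0],[0,0,0],[0,0,0],[0,0,0],[0,0,0],[0,0,0]], jaw=[1,1,1,1,1,1,1,1], squeeze=60)

```text
time_s: 11.88
eef_pos: [0.5543, 0.0208, 0.0096]
orientation: [1.0, -0.031, 0.001, -0.0]
ft_force: [-2.4, 1.2, 11.2]
width: 0.0117
```

Emit:
play_rows(offset=[[0,0,0.1],[0,0,0.2],[0,0,0.3],[0,0,0.4],[0,0,0.4]], twist=[[0,0,0],[0,0,0],[0,0,0],[0,0,0],[0,0,0]], jaw=[1,1,1,1,1])

```text
time_s: 12.3
eef_pos: [0.5544, 0.0209, 0.0093]
orientation: [0.999, -0.032, 0.001, -0.002]
ft_force: [-16.8, 0.7, 54.9]
width: 0.0114
```

Run:
```python
from h import *
s=manip.sense(); print(s['time_s'],s['eef_pos'].round(4),s['ft_force'].round(1),s['moment'].round(2),s['width'])
p,E=snap('wrist','w10')
cv2.imwrite('pics/w10c.png',cv2.resize(p['pixels'][180:350,180:460],None,fx=2.8,fy=2.8,interpolation=cv2.INTER_CUBIC))
```

```text
12.3 [0.5544 0.0209 0.0093] [-16.8   0.7  54.9] [0.04 4.09 0.02] 0.011394471519017454
```

View pics/w10c.png

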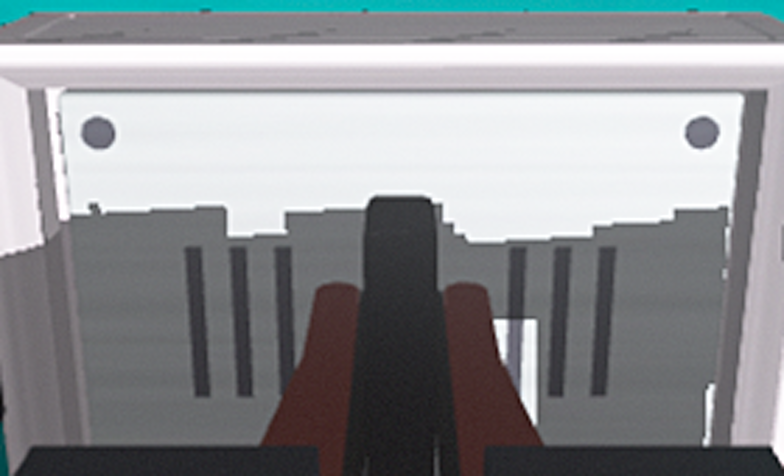

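Emit:
play_rows(offset=[[0,0,-0.2],[0,0,-0.4],[0,0,-0.4],[0,0,-0.4],[0,0,-0.4],[0,0,-0.4],[0,0,-1.5],[0,0,-3.5],[0,0,-6],[0,-3,-9],[0,-5,-10],[0,-5,-10],[0,-5,-10]], twist=[[0,0,0],[0,0,0],[0,0,0],[0,0,0],[0,0,0],[0,0,0],[0,0,0],[0,0,0],[0,0,0],[0,0,0],[0,0,0],[0,0,0],[0,0,0]], jaw=[1,1,0.4,0.4,0.4,0.4,0.4,0.4,1,1,1,1,1])

```text
time_s: 13.43
eef_pos: [0.5572, 0.0718, 0.1055]
orientation: [1.0, -0.03, 0.001, -0.0]
ft_force: [0.3, -1.8, 0.1]
width: 0.0005
```

Run:
```python
from h import *
s=manip.sense(); print(s['time_s'],s['eef_pos'].round(4),s['ft_force'].round(1),s['moment'].round(2),s['width'],s['joint_positions'].round(2))
p,E=snap('wrist','w11')
cv2.imwrite('pics/w11c.png',cv2.resize(p['pixels'][190:350,170:470],None,fx=2.6,fy=2.6,interpolation=cv2.INTER_CUBIC))
p,E=snap('scene','c11'); cv2.imwrite('pics/c11c.png',cv2.resize(p['pixels'][230:320,280:400],None,fx=6,fy=6,interpolation=cv2.INTER_CUBIC))
```

```text
13.4333 [0.5572 0.0718 0.1055] [ 0.3 -1.8  0.1] [-0.07  0.1   0.03] 0.0005328639740828967 [-0.5   0.42  0.38  1.87 -0.19  0.89 -0.09]
```

View pics/w11.png

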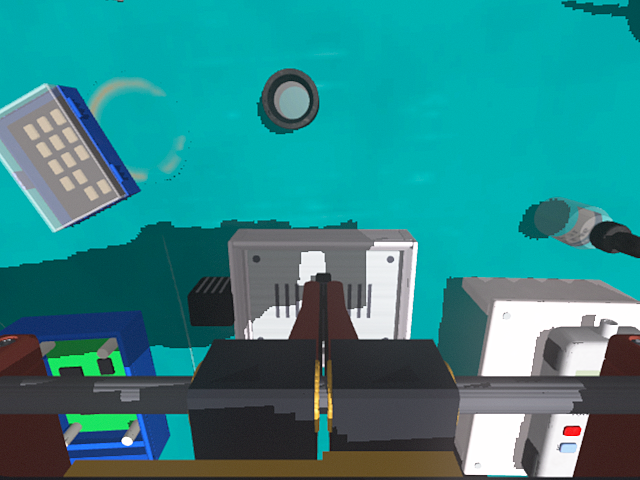

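View pics/c11c.png

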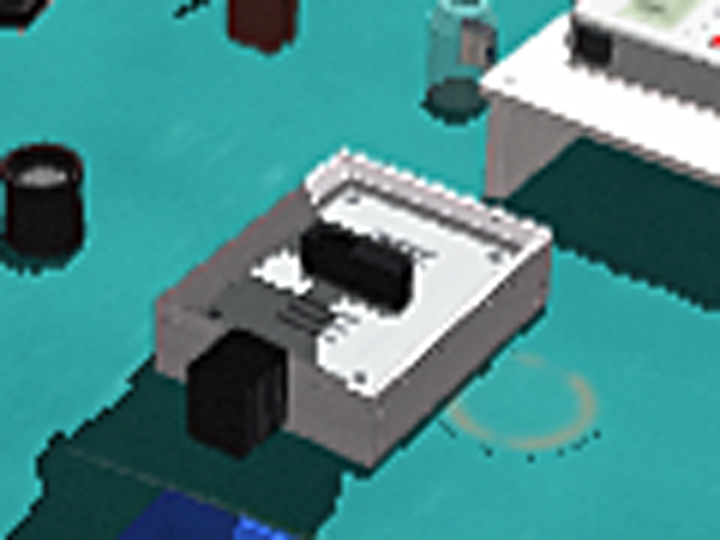

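Cover looks seated and level. As instructed, I'll also press each end with closed fingers, rear end first.

Emit:
play_rows(offset=[[1,2,1],[3,4,3],[3.6,5,6],[3.6,5,8.5],[3.6,5,9.5],[3.6,5,10],[3.6,5,10.2],[3.6,5,10.4],[3.6,5,10.5]], twist=[[0,0,0],[0,0,0],[0,0,0],[0,0,0],[0,0,0],[0,0,0],[0,0,0],[0,0,0],[0,0,0]], jaw=[1,1,1,1,1,1,1,1,1])

```text
time_s: 14.28
eef_pos: [0.588, 0.0171, 0.0019]
orientation: [0.999, -0.032, -0.001, -0.0]
ft_force: [-14.8, -3.2, 34.2]
width: 0.0001
```

Emit:
play_rows(offset=[[0,0,-1.5],[0,0,-4],[-3,0,-4],[-6,0,-4],[-7.4,0,-3.5],[-7.4,0,-2],[-7.4,0,-1],[-7.4,0,-0.6],[-7.4,0,-0.3],[-7.4,0,-0.1],[-7.4,0,0]], twist=[[0,0,0],[0,0,0],[0,0,0],[0,0,0],[0,0,0],[0,0,0],[0,0,0],[0,0,0],[0,0,0],[0,0,0],[0,0,0]], jaw=[1,1,1,1,1,1,1,1,1,1,1])

```text
time_s: 15.2
eef_pos: [0.5162, 0.023, 0.0018]
orientation: [0.999, -0.032, -0.0, -0.001]
ft_force: [-14.4, 0.1, 47.9]
width: 0.0003
```

Both ends bottomed at the same height (1.9 and 1.8 mm TCP), so the cover is level. Next I'll back off, turn for the lug and look.

Emit:
play_rows(offset=[[0,0,-2],[0,0,-5],[-1,0,-8],[-2,0,-11],[-3,0,-14],[-4,0,-16],[-5,0,-18],[-6,0,-20],[-6,0,-20],[-6,0,-20],[-6,0,-20],[-6,0,-20],[-6,0,-20],[-6,0,-20],[-6,0,-20],[-6,0,-20],[-6,0,-20],[-6,0,-20]], twist=[[0,0,0],[0,0,-0.1],[0,0,-0.22],[0,0,-0.34],[0,0,-0.46],[0,0,-0.58],[0,0,-0.7],[0,0,-0.82],[0,0,-0.94],[0,0,-1.06],[0,0,-1.18],[0,0,-1.3],[0,0,-1.42],[0,0,-1.54],[0,0,-1.571],[0,0,-1.571],[0,0,-1.571],[0,0,-1.571]], jaw=[1,0,-0.3,-0.3,-0.3,-0.3,-0.3,-0.3,-0.3,-0.3,-0.3,-0.3,-0.3,-0.3,-0.3,-0.3,-0.3,-0.3])

```text
time_s: 16.7
eef_pos: [0.456, 0.0265, 0.1995]
orientation: [0.73, 0.684, 0.0, 0.0]
ft_force: [-0.2, 0.2, -0.4]
width: 0.0572
```

Run:
```python
from h import *
s=manip.sense(); Rt=R.from_quat(s['orientation']).as_matrix();print(s['time_s'],s['eef_pos'].round(4),np.degrees(np.arctan2(Rt[1,0],Rt[0,0])),s['width'],s['joint_positions'].round(2))
p,E=snap('wrist','w12')
p,E=snap('side','s12'); cv2.imwrite('pics/s12c.png',cv2.resize(p['pixels'][160:310,190:390],None,fx=4,fy=4,interpolation=cv2.INTER_CUBIC))
```

```text
16.7 [0.456  0.0265 0.1995] 86.29403023903592 0.057165795476426404 [-0.34  0.11  0.19  1.99 -0.02  1.04  1.37]
```

View pics/w12.png

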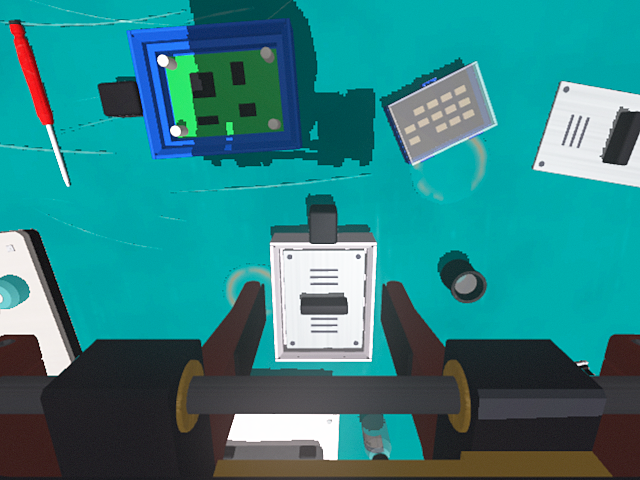

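View pics/s12c.png

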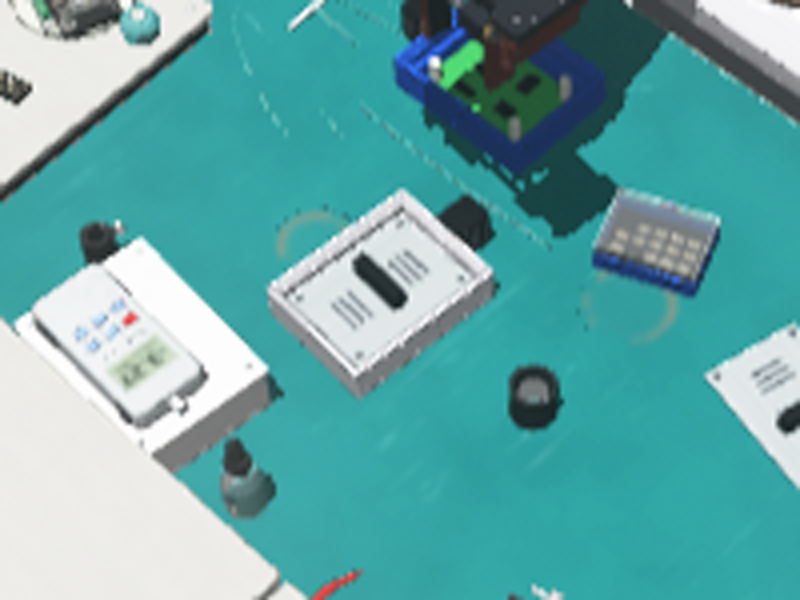

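Run:
```python
from h import *
p,E=snap('wrist','w13')
W=np.array([ray(p,E,q,.038)[:2] for q in [(271,243),(376,242),(373,361),(276,361)]])
print('module',fitrect(W,.14,.108))
print('lug',[ray(p,E,q,.044).round(4) for q in [(309,205),(337,205),(309,240),(337,240)]])
im=cv2.imread('pics/w11.png'); cv2.imwrite('pics/w11r.png',cv2.resize(im[270:480,450:640],None,fx=3.5,fy=2.8,interpolation=cv2.INTER_CUBIC))
im=cv2.imread('pics/s12.png'); cv2.imwrite('pics/s12r.png',cv2.resize(im[205:285,185:265],None,fx=7,fy=7,interpolation=cv2.INTER_CUBIC))
```

```text
module (array([0.5543, 0.0217]), np.float64(-3.18), [[0.0006, 0.001], [0.0002, -0.0013], [0.0, 0.0004], [-0.0008, -0.0002]])
lug [array([0.4444, 0.0141, 0.044 ]), array([0.4461, 0.0408, 0.044 ]), array([0.4794, 0.0115, 0.044 ]), array([0.4811, 0.0391, 0.044 ])]
```

View pics/w11r.png

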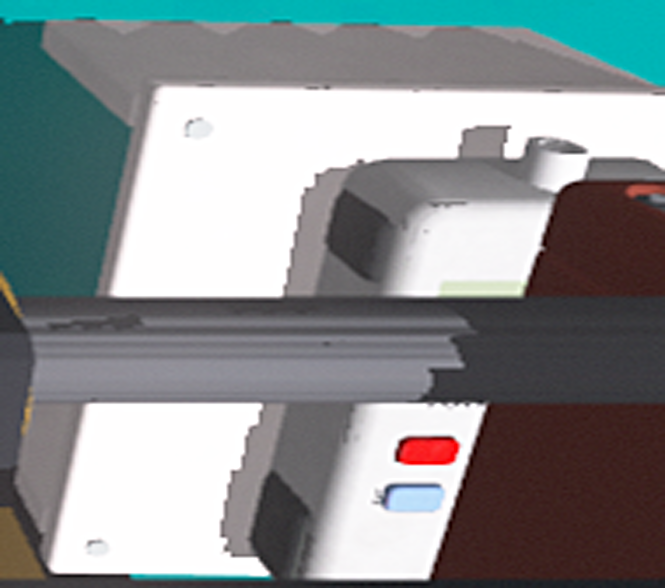

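View pics/s12r.png

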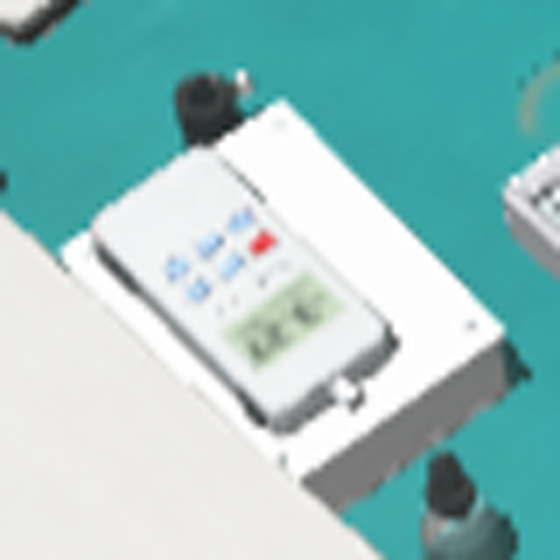

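Run:
```python
from h import *
p,_=snap('wrist','w14'); M=np.array(p['mount'])
def cam(eef,yaw):
    T=np.eye(4); T[:3,:3]=(R.from_euler('z',yaw,degrees=True)*R.from_euler('x',180,degrees=True)).as_matrix(); T[:3,3]=eef; return T@M
def rep(n,L,Rr):  # L=+y front corner, Rr=-y front corner
    d=(L-Rr)[:2]; l=np.hypot(*d); u=d/l; x=np.array([u[1],-u[0]]); m=(L+Rr)[:2]/2
    print(n,L.round(4),Rr.round(4),'len',l.round(4),'yaw',np.degrees(np.arctan2(x[1],x[0])).round(2),'ctr',(m+.06*x).round(4),'fromL',(L[:2]-.08*u+.06*x).round(4))
for n,eef,yaw,a,b in [('w11',(.5572,.0718,.1055),-3.44,(493.4,300.7),(463.7,474.3)),('w8',(.5535,.0224,.0964),-3.51,(507.5,236),(484,433))]:
    E=cam(eef,yaw); rep(n,ray(p,E,a,.061),ray(p,E,b,.061))
    if n=='w11':
        q=ray(p,E,(640,303.6),.061)-ray(p,E,a,.061); print('edge yaw',np.degrees(np.arctan2(q[1],q[0])))
p2,E2=snap('side','s14'); rep('side',ray(p2,E2,(257.1,252.1),.061),ray(p2,E2,(225.4,219.3),.061))
a=ray(p2,E2,(257.1,252.1),.061); q=ray(p2,E2,(228.3,273.3),.061); print('side edge',q-a, np.degrees(np.arctan2(*(q-a)[1::-1])))
p3,E3=snap('scene','c14');cv2.imwrite('pics/c14r.png',cv2.resize(p3['pixels'][205:305,340:450],None,fx=7,fy=6,interpolation=cv2.INTER_CUBIC))
```

```text
w11 [0.675  0.0298 0.061 ] [ 0.6631 -0.1298  0.061 ] len 0.1601 yaw -4.27 ctr [ 0.7289 -0.0544] fromL [ 0.7289 -0.0544]
edge yaw -4.642256637959883
w8 [0.6723 0.0306 0.061 ] [ 0.6685 -0.1274  0.061 ] len 0.1581 yaw -1.35 ctr [ 0.7304 -0.0498] fromL [ 0.7303 -0.0508]
side [0.6759 0.0342 0.061 ] [ 0.6627 -0.1237  0.061 ] len 0.1585 yaw -4.77 ctr [ 0.729  -0.0497] fromL [ 0.729  -0.0505]
side edge [ 0.10651088 -0.00715601  0.        ] -3.843683227188682
```

View pics/c14r.png

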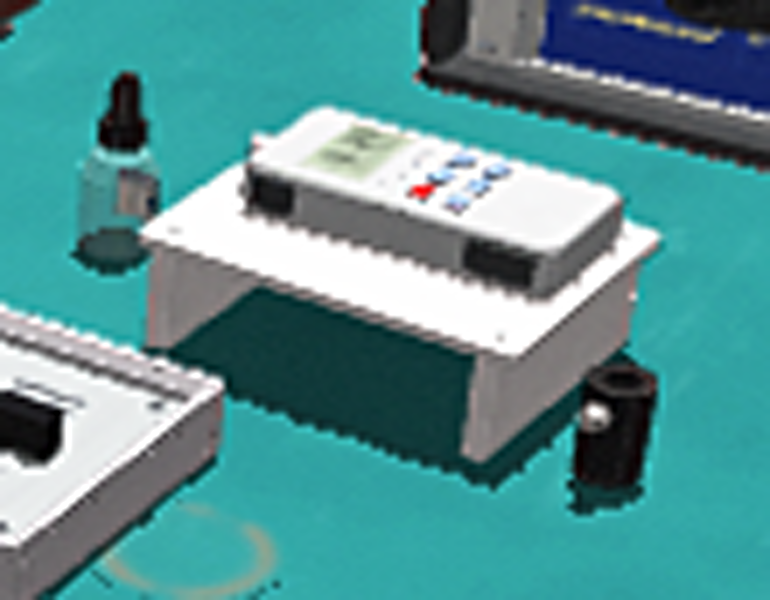

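Emit:
play_rows(offset=[[0,0.3,4],[0,0.7,8],[0,0.7,12],[0,0.7,15],[0,0.7,17.5],[0,0.7,19],[0,0.7,20],[0,0.7,20.2],[0,0.7,20.2],[0,0.7,20.2],[0,0.7,20.2],[0,0.7,20.2],[0,0.7,20.2],[0,0.7,20.2],[0,0.7,20.2]], twist=[[0,0,0],[0,0,0],[0,0,0],[0,0,0],[0,0,0],[0,0,0],[0,0,0],[0,0,0],[0,0,0],[0,0,0],[0,0,0],[0,0,0],[0,0,0],[0,0,0],[0,0,0]], jaw=[-0.3,-0.3,-0.3,-0.3,-0.3,-0.3,-0.3,-0.3,1,1,1,1,1,1,1], squeeze=50)

```text
time_s: 18.25
eef_pos: [0.4634, 0.0264, -0.0018]
orientation: [0.729, 0.684, 0.001, 0.0]
ft_force: [-0.2, 0.1, 6.4]
width: 0.0275
```

Run:
```python
from h import *
s=manip.sense(); Rt=R.from_quat(s['orientation']).as_matrix();print(s['time_s'],s['eef_pos'].round(4),np.degrees(np.arctan2(Rt[1,0],Rt[0,0])),s['width'],s['ft_force'].round(1),s['moment'].round(2))
p,E=snap('wrist','w15')
p3,E3=snap('scene','c15')
a,b=ray(p3,E3,(360.4,244.7),.061),ray(p3,E3,(413.6,264.5),.061);print(a,b,b-a)
```

```text
18.25 [ 0.4634  0.0264 -0.0018] 86.38518912574126 0.027516633116565752 [-0.2  0.1  6.4] [-0.09  0.27 -0.07]
[0.67444146 0.02459422 0.061     ] [ 0.66416298 -0.13069501  0.061     ] [-0.01027848 -0.15528924  0.        ]
```

View pics/w15.png

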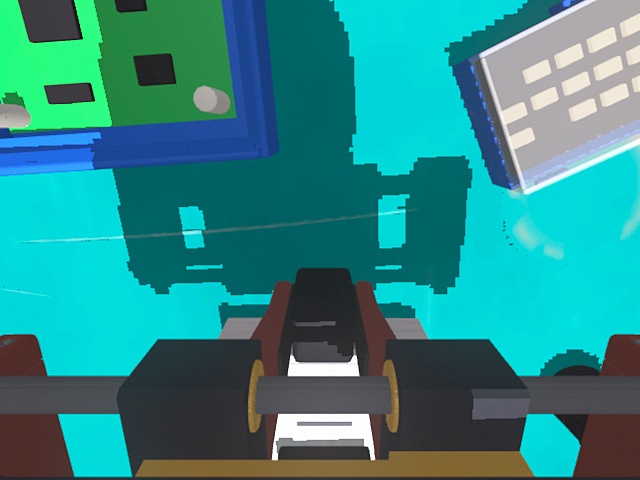

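The lug is gripped (27.5 mm). Sliding the module sideways about 60 mm onto the bay axis.

Emit:
play_rows(offset=[[-0.3,0,0],[-0.9,0.05,0],[-1.6,0.1,0],[-2.3,0.15,0],[-3,0.2,0],[-3.7,0.25,0],[-4.4,0.3,0],[-5,0.35,0],[-5.6,0.35,0],[-6,0.4,0],[-6,0.4,0],[-6,0.4,0]], twist=[[0,0,0],[0,0,0],[0,0,0.005],[0,0,0.01],[0,0,0.015],[0,0,0.018],[0,0,0.018],[0,0,0.018],[0,0,0.018],[0,0,0.018],[0,0,0.018],[0,0,0.018]], jaw=[1,1,1,1,1,1,1,1,1,1,1,1])

```text
time_s: 19.35
eef_pos: [0.4641, -0.0339, -0.0018]
orientation: [0.735, 0.678, 0.001, 0.001]
ft_force: [0.5, 1.1, 7.1]
width: 0.0274
```

Run:
```python
from h import *
s=manip.sense(); Rt=R.from_quat(s['orientation']).as_matrix();print(s['time_s'],s['eef_pos'].round(4),np.degrees(np.arctan2(Rt[1,0],Rt[0,0])),s['width'],s['ft_force'].round(1),s['moment'].round(2))
p,E=snap('side','s16'); cv2.imwrite('pics/s16c.png',cv2.resize(p['pixels'][170:290,190:350],None,fx=5,fy=5,interpolation=cv2.INTER_CUBIC))
p,E=snap('scene','c16'); cv2.imwrite('pics/c16c.png',cv2.resize(p['pixels'][210:330,290:450],None,fx=5,fy=5,interpolation=cv2.INTER_CUBIC))
```

```text
19.35 [ 0.4641 -0.0339 -0.0018] 85.38230924615455 0.027446680003009694 [0.5 1.1 7.1] [0.16 0.04 0.2 ]
```

View pics/s16c.png

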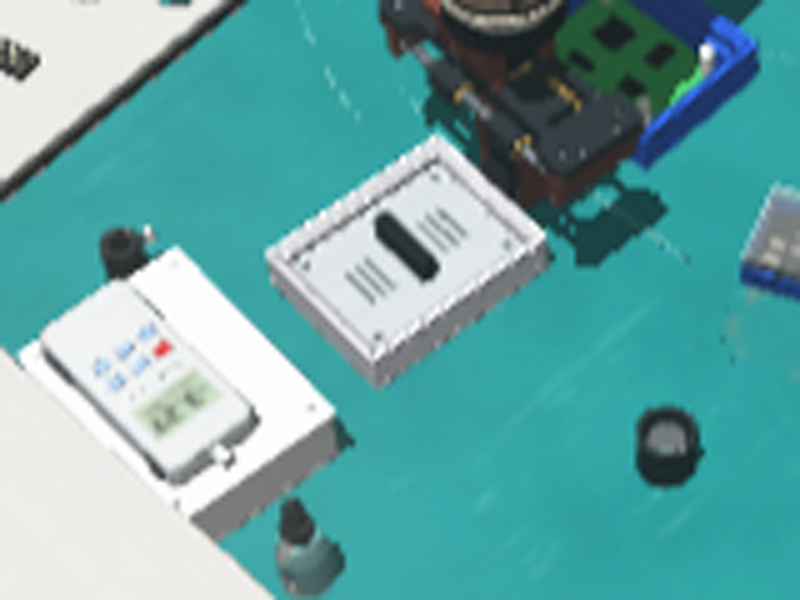

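View pics/c16c.png

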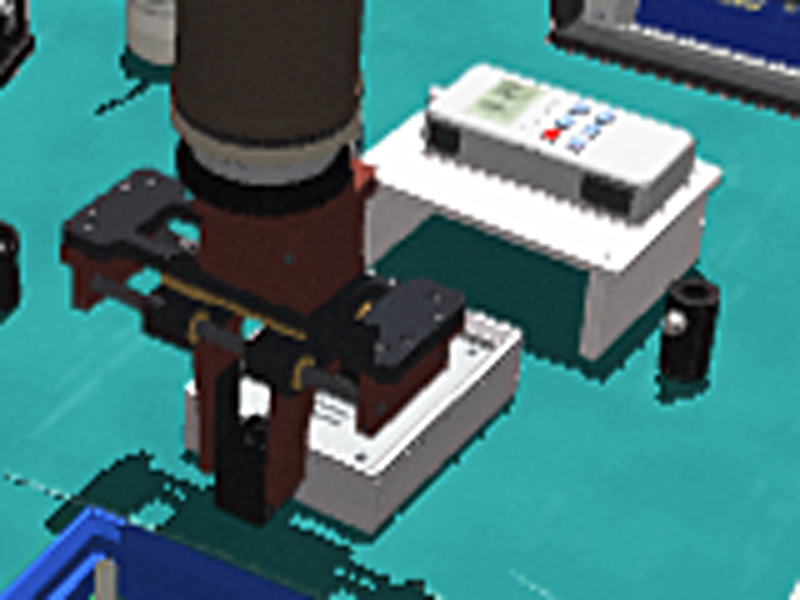

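Run:
```python
from h import *
p,E=snap('side','s17')
W=np.array([ray(p,E,(a/5+190,b/5+170),.038)[:2] for a,b in [(437,135),(547,237),(378,360),(268,257)]])
c,y,r=fitrect(W,.14,.108); print(c,y,r)
print('line y at ctr', -.050+(.729-c[0])*np.tan(np.radians(4.5)))
```

```text
[ 0.5543 -0.0343] -3.52 [[0.0006, 0.0], [0.002, -0.0001], [-0.0022, -0.0011], [-0.0005, 0.0012]]
line y at ctr -0.03625081181773916
```

Module measures (0.554, -0.034) at -3.5°, within 2 mm of the bay axis. Pushing in along tool y.

Emit:
play_rows(offset=[[-0.05,0.5,0],[-0.1,1.2,0],[-0.1,2,0],[-0.1,2.8,0],[-0.1,3.6,0],[-0.1,4.4,0],[-0.1,5.2,0],[-0.1,6,0],[-0.1,6.8,0],[-0.1,7.6,0],[-0.1,8.4,0],[-0.1,9.2,0],[-0.1,10,0],[-0.1,10.6,0],[-0.1,11,0],[-0.1,11,0]], twist=[[0,0,0],[0,0,0],[0,0,0],[0,0,0],[0,0,0],[0,0,0],[0,0,0],[0,0,0],[0,0,0],[0,0,0],[0,0,0],[0,0,0],[0,0,0],[0,0,0],[0,0,0],[0,0,0]], jaw=[1,1,1,1,1,1,1,1,1,1,1,1,1,1,1,1])

```text
time_s: 20.83
eef_pos: [0.5714, -0.0439, -0.002]
orientation: [0.735, 0.678, -0.001, -0.001]
ft_force: [-5.9, 0.5, 11.1]
width: 0.0277
```

Run:
```python
from h import *
s=manip.sense(); Rt=R.from_quat(s['orientation']).as_matrix();print(s['time_s'],s['eef_pos'].round(4),np.degrees(np.arctan2(Rt[1,0],Rt[0,0])),s['width'],s['ft_force'].round(1),s['moment'].round(2))
p,E=snap('side','s18'); cv2.imwrite('pics/s18c.png',cv2.resize(p['pixels'][170:290,190:350],None,fx=5,fy=5,interpolation=cv2.INTER_CUBIC))
p,E=snap('scene','c18'); cv2.imwrite('pics/c18c.png',cv2.resize(p['pixels'][210:330,290:450],None,fx=5,fy=5,interpolation=cv2.INTER_CUBIC))
p,E=snap('wrist','w18')
```

```text
20.8333 [ 0.5714 -0.0439 -0.002 ] 85.34680185201243 0.027734957430235813 [-5.9  0.5 11.1] [0.37 1.3  0.01]
```

View pics/s18c.png

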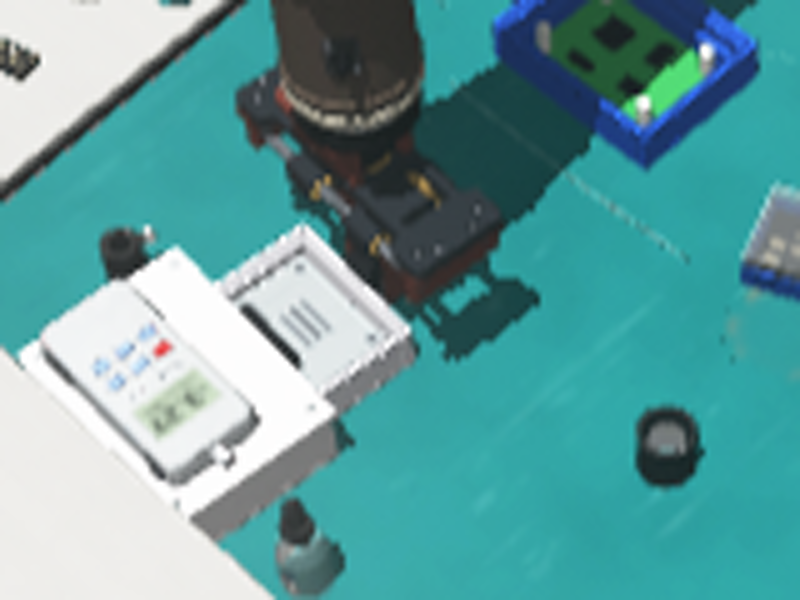

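View pics/c18c.png

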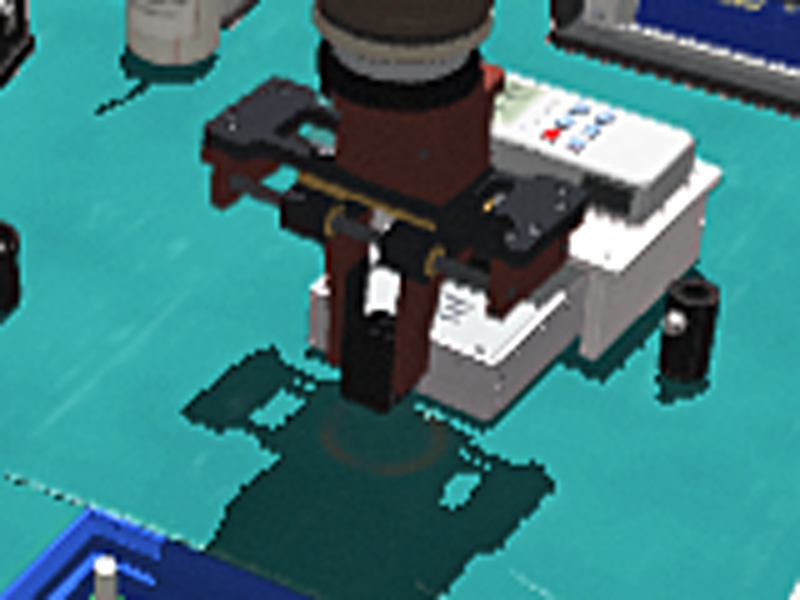

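Emit:
play_rows(offset=[[0,0.6,0],[0,1.3,0],[0,2,0],[0,2.7,0],[0,3.3,0],[0,3.8,0],[0,4.2,0],[0,4.5,0],[0,4.7,0],[0,4.7,0]], twist=[[0,0,0],[0,0,0],[0,0,0],[0,0,0],[0,0,0],[0,0,0],[0,0,0],[0,0,0],[0,0,0],[0,0,0]], jaw=[1,1,1,1,1,1,1,1,1,1])

```text
time_s: 21.82
eef_pos: [0.6178, -0.0477, -0.0019]
orientation: [0.735, 0.678, -0.001, -0.001]
ft_force: [-7.7, 1.2, 11.8]
width: 0.0275
```

Emit:
play_rows(offset=[[0,0.1,0],[0,0.2,0],[0,0.3,0],[0,0.4,0],[0,0.4,0]], twist=[[0,0,0],[0,0,0],[0,0,0],[0,0,0],[0,0,0]], jaw=[1,1,1,1,1])

```text
time_s: 22.23
eef_pos: [0.6207, -0.0479, -0.0019]
orientation: [0.735, 0.678, -0.002, -0.002]
ft_force: [-10.1, 1.1, 14.4]
width: 0.0279
```

Emit:
play_rows(offset=[[0,0.1,0],[0,0.2,0],[0,0.3,0],[0,0.4,0],[0,0.4,0]], twist=[[0,0,0],[0,0,0],[0,0,0],[0,0,0],[0,0,0]], jaw=[1,1,1,1,1])

```text
time_s: 22.65
eef_pos: [0.621, -0.0479, -0.0021]
orientation: [0.735, 0.678, -0.004, -0.005]
ft_force: [-22.0, 2.5, 24.4]
width: 0.0277
```

Stop met: the TCP stalled at x = 0.621 (predicted 0.6206) while the force rose to 22 N. Easing off, releasing and lifting.

Emit:
play_rows(offset=[[0,-0.3,0],[0,-0.4,0],[0,-0.4,0],[0,-0.4,0],[0,-0.4,0],[0,-0.4,0],[0,-0.4,0],[0,-0.6,-1.5],[0,-1,-4],[0,-2,-8],[0,-4,-12],[0,-7,-15],[0,-10,-17],[0,-13,-18],[0,-13,-18],[0,-13,-18]], twist=[[0,0,0],[0,0,0],[0,0,0],[0,0,0],[0,0,0],[0,0,0],[0,0,0],[0,0,0],[0,0,0],[0,0,0],[0,0,0],[0,0,0],[0,0,0],[0,0,0],[0,0,0],[0,0,0]], jaw=[1,1,0,0,0,0,0,0,0,0,0,0,0,0,0,0])

```text
time_s: 23.98
eef_pos: [0.4975, -0.0376, 0.1796]
orientation: [0.735, 0.678, 0.002, 0.001]
ft_force: [1.2, -0.1, 0.6]
width: 0.0437
```

Run:
```python
from h import *
s=manip.sense(); print(s['time_s'],s['eef_pos'].round(4),s['width'],s['ft_force'].round(1))
p,E=snap('side','s20'); cv2.imwrite('pics/s20c.png',cv2.resize(p['pixels'][170:290,190:350],None,fx=5,fy=5,interpolation=cv2.INTER_CUBIC))
p,E=snap('scene','c20'); cv2.imwrite('pics/c20c.png',cv2.resize(p['pixels'][210:330,290:450],None,fx=5,fy=5,interpolation=cv2.INTER_CUBIC))
p,E=snap('wrist','w20')
```

```text
23.9833 [ 0.4975 -0.0376  0.1796] 0.043736098911964144 [ 1.2 -0.1  0.6]
```

View pics/s20c.png

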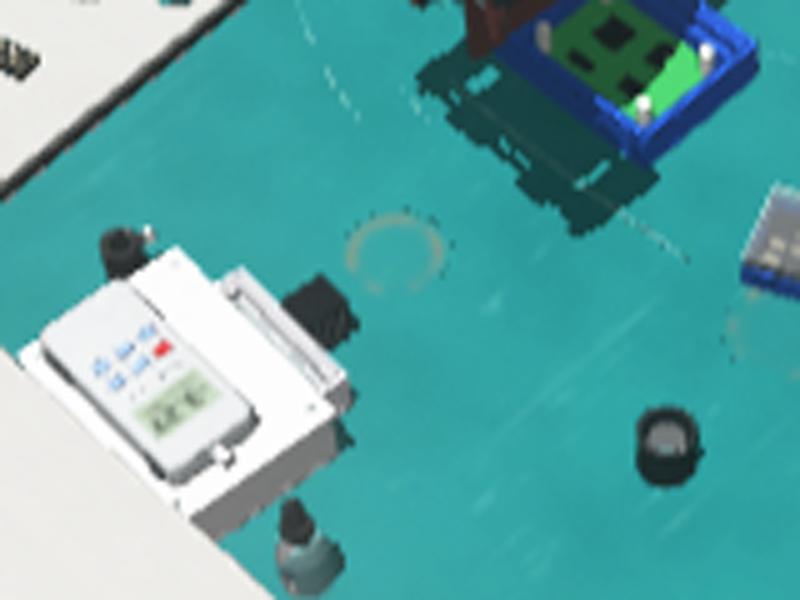

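View pics/c20c.png

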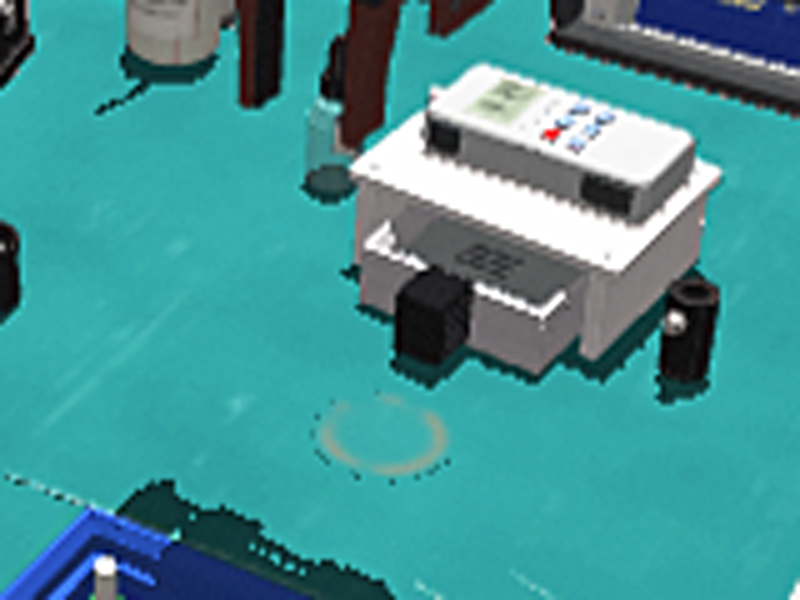

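View pics/w20.png

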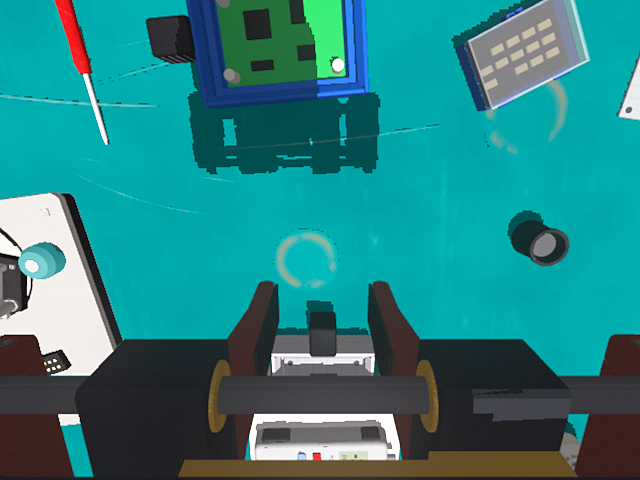

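Run:
```python
from h import *
y=np.radians(-4.3); x=np.array([np.cos(y),np.sin(y)]); n=np.array([-x[1],x[0]]); o=np.array([.729,-.052])
p,E=snap('side','s21')
for P,EE,pts in [(p,E,[(238/5+190,268/5+170),(352/5+190,375/5+170)]),(*snap('wrist','w21'),[(272,352),(376,351)])]:
    W=[ray(P,EE,q,.038)[:2] for q in pts]; d=W[1]-W[0]
    print([(round((w-o)@x,4),round((w-o)@n,4)) for w in W],'yaw',np.degrees(np.arctan2(d[1],d[0]))-90,np.hypot(*d))
s=manip.sense();print(s['time_s'],s['ft_force'].round(1))
```

```text
[(np.float64(-0.0864), np.float64(-0.0532)), (np.float64(-0.0898), np.float64(0.0561))] yaw -2.498588538767592 0.10934152954090698
[(np.float64(-0.0903), np.float64(-0.0565)), (np.float64(-0.0909), np.float64(0.0514))] yaw -3.943241512664116 0.10799033566545226
24.2333 [-0.1  0.1 -0.4]
```

Run:
```python
from workcell import manip
print(manip.finish_job())
```

```text
the job is handed in; nothing more can be done
None
```

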